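# Open the tube incubator and send its loaded carrier into the chamber

## Robot

A 6-joint arm with a two-finger parallel gripper is mounted at the origin on the work surface. World frame = base frame: x ahead of the robot, y to its left, z up, the work surface at z = 0. Lengths are in m, angles in rad, forces in N, time in s.
With the tool pointing down it reaches from about 0.25 to 0.775 m from the base axis. Payload 4 kg.
Tool frame: the origin (TCP) lies midway between the tips of the shut fingers; the grasp point (between the pads) lies r.pinch_z behind it (r.pinch_z is the distance from the TCP to the grasp point, in m); z points along the fingers, y is the line along which they close (so a half turn about z gives the same grasp; the last joint's range is limited). The gripper opens to 94 mm and grips with 3 to 60 N. Pads are 16 mm wide; open, the fingers measure 119 mm over their backs; the gripper's body (75 mm by 177 mm) begins 78 mm behind the grasp point.
Start: joints at [1.197, 0.087, 1.371, -0, 1.684, -0.103], TCP at [0.147, 0.53, 0.174] pointing down, gripper open.
Joint ranges: [-3.1, 3.1], [-0.76, 2.03], [0.27, 2.55], [-1.08, 4.22], [0.17, 2.65], [-2.57, 2.57]. Speed limits (rad/s): [2.79, 2.79, 3.14, 3.14, 3.14, 3.14].

## Interface

Orientations are given as a 3x3 rotation matrix whose columns are the frame's x, y, z axes.
In Python, from cell import r gives the robot as it stands.
- The arm moves only by the tool send_rows, never from a script. Its argument "rows" is one flat list of numbers, 7 for each row, row after row: the shift along the tool's x, y, z in m, then the turn, a rotation vector about the tool's x, y, z in degrees, then the finger opening in m, from 0 to 0.094. A call has exactly 5 rows; each row shifts and turns the commanded pose from where the row before left it, along the tool's axes as they then stand; what a row does not reach is not made up. A row lasts 1/12 s, in which the tool goes at most 41.7 mm and 7.16 degrees, less where a joint would pass 70% of its speed; a pose out of reach is approached as far as the arm can. A call with a gripper value outside its range is refused whole. The fingers move at their own pace and stop on an object; the grip force is fixed at half the most. Time passes only in rows, so rows that do not move let the fingers close, or fill a call up. It gives the time, the measured TCP pose, the force, the opening and the grip force at its end, in the units of the state.
- r.observe(): the state, without advancing time (a new reading comes with each control period).
- r.snapshot(name): name is "scene" or "top"; returns (picture, depth): 384x512x3 uint8, red, green, blue; 384x512 float32, m along the optical axis (not along the pixel's ray), 0 where there is no reading.
- r.camera_model(name): a dict with "mtx" (3x3 intrinsics, pixels), "k1" (the pictures are not rectified: a ray, as slopes to the right and down, at radius r is drawn at 1 + k1 r^2 times it, then the intrinsics apply), "T" (4x4, takes a point from camera to world coordinates). Camera axes: x right, y down, z forward; pixel columns grow to the right and rows downward; lengths in m; the calibration is good to about 2 mm. A picture is of the moment at which its call begins. camera_model takes no time and is no camera call.
- r.finish_job(): hands the job in; it is judged then, once.
The state is a dict: "clock": time; "qpos": joint angles; "dq": joint speeds; "joint_efforts": joint torques, N m; "position": TCP position; "orientation": TCP orientation; "force": force on the tool from outside, world axes, zero at the start; "ft_torque": the same for the moment, N m; "grip_width": finger opening in m; "grasp_force": force on a finger pad.
Only numpy, scipy, OpenCV 4.12 (cv2) and the standard library are available. Lean on these libraries where they do the work, as an engineer would, in place of code of your own. Each camera call takes 0.05 s, during which the arm holds its last target. There are 200 camera calls.

## Task

Raise the incubator's hinged lid all the way back until it rests on its stop, then push the tube carrier along its rail into the open chamber until it clicks into its station, and leave it there with the lid still fully open. Do not bump the lamp bar over the machine, and leave the bottle, tip box, jar and tube rack where they stand.

Things in the scene. Friction and masses are not known exactly. Their poses are not given: they have to be found in the camera images.
- incubator: White bench incubator, fixed. Base 170 mm deep (x), y -170 to +210 mm, deck top 50 mm high. Origin at bench level; x points to its back (hinge side, away from the robot), y left, z up. Chamber over y -170 to 0 mm: 5 mm walls up to z = 110 mm at front, back and right; the left end is open and the rail runs in through it from the loading deck (y 0 to 210 mm).
- lid (a joint): Angle of the lid: 0 shut, grows as the front edge rises; its stop is just beyond upright, at about 1.8. The hinge is stiff: the lid stays at any angle where it is left. About 1 N m moves it.
- lid_handle (a point): Middle of the steel bar handle on the lid: bar 12 mm thick and 112 mm long, parallel to the hinge (along y), its centre 35 mm above the lid's outer face, 145 mm from the hinge line. Once the lid is upright the bar is on the far side. Axes turn with the lid (x from front edge to hinge, z out of the outer face).
- lid_edge (a point): Middle of the lid's front edge, on the inner face, 175 mm from the hinge line. The lid is a white plate 175 x 170 x 8 mm; inside its left edge hangs a 30 mm deep skirt (6 mm thick) that closes the chamber's left end and blocks the carrier while the lid is shut.
- lid_hinge (a point): Middle of the hinge line (along the incubator's y) at the chamber's back top edge, 85 mm behind the incubator's middle, 110 mm above the bench; in the plane of the lid's inner face. Axes turn with the lid.
- lamp: Aluminium lamp bar fixed over the back of the incubator: 55 mm deep (x 45 to 100 mm in the incubator's frame), underside at 363 mm and top at 389 mm above the bench, y -195 to 235 mm, on a thin post at each end behind the machine. Origin is that of the incubator.
- carrier (a joint): Travel of the carrier along its rail in m: 0 at the outer (left) end, grows towards the chamber (incubator -y). The station's spring detent holds it at 0.215; the rail ends at 0.230. Sliding takes about 2 N, entering the detent about 8 N.
- carrier_mid (a point): Middle of the carrier's underside, 62 mm above the bench. The carrier is an aluminium sled 90 mm (x) by 120 mm (y), 8 mm thick, carrying a grey tube block with caps that reaches 42 mm above this point.
- push_plate (a point): Upright plate at the carrier's outer (left) end: top middle of its outer face; plate 70 mm wide (x), 8 mm thick, 38 mm high above the sled, top 108 mm above the bench, outer face 60 mm left of the carrier's middle.
- station (a point): Where carrier_mid lies when the carrier is in its station in the chamber (incubator frame axes).
- bottle: Bystander: closed white bottle, 66 mm across, 150 mm tall; origin under its middle.
- tip_box: Bystander: grey box with clear cover, 80 x 120 x 65 mm; origin under its middle.
- jar: Bystander: clear jar with white cap, 60 mm across, 80 mm tall; origin under its middle.
- rack: Bystander: blue open tube rack, 120 x 60 x 45 mm; origin under its middle.

How it is judged:
On the way, in this order (a step that is already met when the one before it is completed fails the run):
1. The lid is open and rests on its stop, the carrier still outside (value of joint lid above 1.75 rad and value of joint carrier below 0.12 m), for 0.2 s.
2. The carrier is in its station, the lid still open (value of joint lid above 1.75 rad and y of carrier_mid in the frame of station between -0.004 and 0.004 m), for 0.2 s.
At the end, for the whole second after the job is handed in: The lid is at its stop (over 1.75 rad), the carrier sits in its station within 4 mm along the rail, and both are at rest (all of step 2 and velocity of joint lid between -0.05 and 0.05 rad/s and velocity of joint carrier between -0.01 and 0.01 m/s); the robot touches nothing.
It fails at once if the robot bumps the lamp bar (over 3 N) (contact force between any of the arm, the fingers and lamp above 3 N).
It fails at once if the bottle is shifted by more than 25 mm or tipped (distance of bottle from where it was at the start of the episode above 0.025 m or angle between bottle's own z axis and vertical above 0.3 rad).
It fails at once if the tip_box is shifted by more than 25 mm or tipped (distance of tip_box from where it was at the start of the episode above 0.025 m or angle between tip_box's own z axis and vertical above 0.3 rad).
It fails at once if the jar is shifted by more than 25 mm or tipped (distance of jar from where it was at the start of the episode above 0.025 m or angle between jar's own z axis and vertical above 0.3 rad).
It fails at once if the rack is shifted by more than 25 mm or tipped (distance of rack from where it was at the start of the episode above 0.025 m or angle between rack's own z axis and vertical above 0.3 rad).
It also fails if it takes over 72 s, if anything falls off the work surface, if the arm or the gripper's body presses on something with over 40 N, if the wrist force passes 120 N, or if a joint passes its speed limit or range.

## Working session

There is one attempt and no reset: what is moved stays moved. The work goes in short steps, Python scripts to look and compute and a tool call to move; the robot and the scene stay as the last step left them, time stands still between calls to the robot, and variables do not carry over. Pictures are saved under pics/ and viewed, at most 12 in all, crops included, and the job is handed in when it is done.

Besides the shell and the picture viewer there is one more tool, called after "Request:" as name(argument=value, ...) on one line, values as JSON. send_rows: Moves the arm, as the interface text tells. Its arguments: {"type":"object","properties":{"rows":{"type":"array"}},"required":["rows"]}

```bash
ls; mkdir -p pics; python3 - <<'E'
from cell import r
import cv2,numpy as np
for n in("scene","top"):
    p,d=r.snapshot(n);cv2.imwrite(f"pics/{n}0.png",p[...,::-1]);np.save(f"{n}0.npy",d)
    m=r.camera_model(n);print(n,m["mtx"].tolist(),m["k1"],np.round(m["T"],3).tolist())
s=r.observe();print({k:np.round(v,3).tolist() for k,v in s.items()},r.pinch_z)
E
```

```text
pics
scene [[398.6629095966721, 0.0, 263.8831562236361], [0.0, 398.6629095966721, 192.09698181096073], [0.0, 0.0, 1.0]] -0.09836022646455925 [[-0.18, 0.597, -0.782, 1.487], [0.984, 0.119, -0.136, 0.188], [0.012, -0.794, -0.608, 0.821], [0.0, 0.0, 0.0, 1.0]]
top [[413.76051118524265, 0.0, 250.40976465436728], [0.0, 413.76051118524265, 189.58294015537018], [0.0, 0.0, 1.0]] -0.14507640857563275 [[-0.049, -0.976, 0.21, 0.352], [-0.999, 0.049, -0.006, 0.014], [-0.004, -0.21, -0.978, 1.14], [0.0, 0.0, 0.0, 1.0]]
{'clock': 0.1, 'qpos': [1.197, 0.088, 1.372, 0.0, 1.684, -0.103], 'dq': [0.0, -0.001, -0.005, -0.001, -0.001, -0.001], 'joint_efforts': [0.002, -34.126, -30.33, 0.072, 0.03, -0.0], 'position': [0.147, 0.529, 0.172], 'orientation': [[-0.964, 0.268, -0.001], [0.268, 0.964, -0.002], [0.0, -0.002, -1.0]], 'force': [0.676, 0.46, -0.068], 'ft_torque': [-0.034, 0.008, 0.001], 'grasp_force': 0.0, 'grip_width': 0.094} 0.0188
```

View pics/scene0.png

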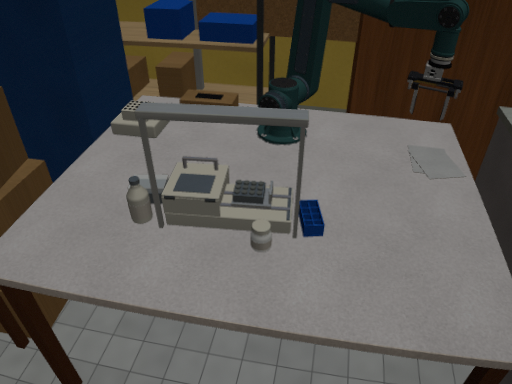

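View pics/top0.png

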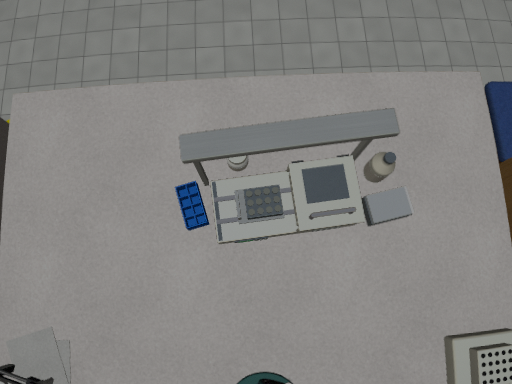

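The scene view shows the closed lid with its handle at (200,162), and the lamp bar over the machine. The top view shows the lid at (325,193), handle (332,213), carrier (263,203), rack (192,205), jar (237,160), tip box (387,205) and bottle (383,165).

```bash
cat > h.py <<'E'
import numpy as np,cv2
from cell import r
def ray(n,u,v):
    m=r.camera_model(n);K=m["mtx"];k=m["k1"]
    x,y=(u-K[0,2])/K[0,0],(v-K[1,2])/K[1,1];a,b=x,y
    for _ in range(20):
        f=1+k*(a*a+b*b);a,b=x/f,y/f
    return np.array([a,b,1.]),m["T"]
def pz(n,u,v,z):
    d,T=ray(n,u,v);w=T[:3,:3]@d;return T[:3,3]+w*(z-T[2,3])/w[2]
def pd(n,u,v,dep):
    d,T=ray(n,u,v);return T[:3,3]+T[:3,:3]@(d*dep)
def proj(n,P):
    m=r.camera_model(n);T=m["T"];K=m["mtx"];c=T[:3,:3].T@(np.array(P)-T[:3,3]);a,b=c[:2]/c[2];f=1+m["k1"]*(a*a+b*b)
    return K[0,0]*a*f+K[0,2],K[1,1]*b*f+K[1,2]
E
python3 - <<'E'
from h import *
p=cv2.imread("pics/top0.png");d=np.load("top0.npy")
c=p[145:250,175:420];cv2.imwrite("pics/crop.png",cv2.resize(c,None,fx=3.2,fy=3.2,interpolation=cv2.INTER_CUBIC))
for u,v in [(325,180),(332,213),(350,165),(300,220),(263,203),(239,206),(230,235),(192,205),(387,205),(290,130)]:
    print(u,v,pd("top",u,v,d[v,u]).round(3))
E
```

```text
325 180 [ 0.587 -0.183  0.12 ]
332 213 [ 0.495 -0.185  0.159]
350 165 [ 0.624 -0.252  0.118]
300 220 [ 0.488 -0.112  0.117]
263 203 [ 0.539 -0.023  0.101]
239 206 [0.532 0.039 0.11 ]
230 235 [0.467 0.067 0.05 ]
192 205 [0.554 0.168 0.038]
387 205 [ 0.522 -0.355  0.067]
290 130 [ 0.626 -0.072  0.39 ]
```

View pics/crop.png

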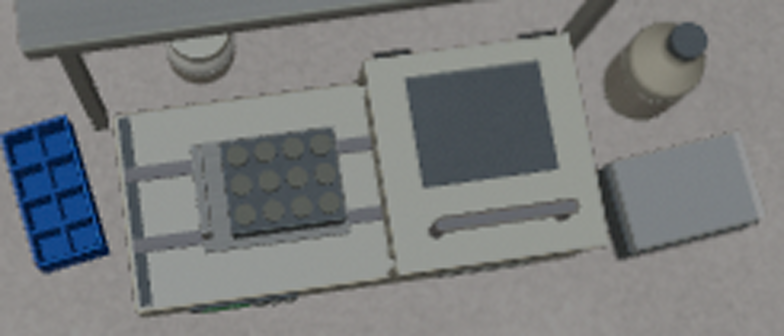

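```bash
cat >> h.py <<'E'
try: IX,IY,IA=np.load("inc.npy")
except Exception: pass
def inc(p,pose=None):
    x,y,a=pose if pose is not None else (IX,IY,IA)
    c,s=np.cos(a),np.sin(a);return np.array([x+c*p[0]-s*p[1],y+s*p[0]+c*p[1],p[2]])
def toinc(w):
    c,s=np.cos(IA),np.sin(IA);d=np.array(w)[:2]-[IX,IY];return np.array([c*d[0]+s*d[1],-s*d[0]+c*d[1],w[2]])
E
python3 - <<'E'
from h import *
from scipy.optimize import least_squares
L=[((395,276),(-.09,0,.118)),((603,248),(-.09,-.17,.118)),((365,60),(.085,0,.118)),((568,33),(.085,-.17,.118)),
((431,232),(-.06,-.029,.159)),((580,205),(-.06,-.141,.159)),((118,113),(.085,.21,.05)),((140,313),(-.085,.21,.05))]
px=np.array([[175+a/3.2,145+b/3.2] for (a,b),_ in L])
f=lambda q:(np.array([proj("top",inc(p,q)) for _,p in L])-px).ravel()
s=least_squares(f,[.53,-.07,.1]);print(s.x,np.round(s.fun.reshape(-1,2),1).tolist());np.save("inc.npy",s.x)
import h;h.IX,h.IY,h.IA=s.x
for u,v in [(195,145),(210,250)]:
    print("plate",toinc(pz("top",175+u/3.2,145+v/3.2,.108)).round(4))
for n,P in dict(handle=(-.06,-.085,.153),edge=(-.09,-.085,.11),hinge=(.085,-.085,.11),lampmid=(.072,0,.37)).items(): print(n,inc(P).round(4))
# tip box, rack, bottle, jar in inc frame
for u,v,z in [(192,205,.045),(387,205,.065),(237,160,.08),(388,158,.15)]: print(toinc(pz("top",u,v,z)).round(3))
E
```

```text
[ 0.54910161 -0.09985152  0.07911841] [[0.5, 0.3], [2.0, -0.0], [-0.5, 0.2], [0.6, 0.7], [1.2, -1.8], [-0.1, 0.6], [-2.0, 0.1], [-1.9, -0.1]]
plate [0.036  0.1423 0.108 ]
plate [-0.0491  0.1408  0.108 ]
handle [ 0.496  -0.1893  0.153 ]
edge [ 0.4661 -0.1917  0.11  ]
hinge [ 0.6406 -0.1779  0.11  ]
lampmid [ 0.6209 -0.0942  0.37  ]
[0.025 0.266 0.045]
[-0.047 -0.253  0.065]
[0.124 0.13  0.08 ]
[ 0.06  -0.249  0.15 ]
```

```bash
cat >> h.py <<'E'
from scipy.spatial.transform import Rotation as Ro, Slerp
def ori(pitch,yaw):
    return Ro.from_euler('z',yaw)*Ro.from_matrix(np.diag([-1.,1,-1]))*Ro.from_euler('y',-pitch,degrees=True)
def plan(P,pitch,yaw,n,g=0,start=None,world=False):
    """rows to TCP at incubator point P; yaw relative to world, n rows"""
    s=r.observe() if start is None else start
    p0=np.array(s["position"]);R0=Ro.from_matrix(s["orientation"]);p1=np.array(P) if world else inc(P);R1=ori(pitch,yaw)
    sl=Slerp([0,1],Ro.concatenate([R0,R1]));rot=(R0.inv()*R1).as_rotvec(degrees=True)/n
    print("per-row mm",np.linalg.norm(p1-p0)/n*1000,"deg",np.linalg.norm(rot))
    for i in range(n):
        d=sl(i/n).inv().apply((p1-p0)/n)
        print(*[f"{v:.4f}" for v in d],*[f"{v:.2f}" for v in rot],g,sep=",",end=",\n"+("--\n" if i%5==4 else ""))
    return dict(position=p1,orientation=R1.as_matrix())
def st():
    s=r.observe();R=Ro.from_matrix(s["orientation"])
    z=R.as_matrix()[:,2];y=R.as_matrix()[:,1]
    print("t",round(s["clock"],2),"inc",toinc(s["position"]).round(4),"w",np.round(s["position"],4),"pitch",np.degrees(np.arccos(-z[2])).round(1),"yaw",np.arctan2(-y[0],y[1]).round(3),"F",np.round(s["force"],1),"q",np.round(s["qpos"],2))
E
python3 - <<'E'
from h import *
s=plan([.33,.15,.25],25,-.1,10,world=True)
plan((-.13,-.075,.16),45,-.1,10,start=s)
print(inc((-.13,-.075,.16)))
E
```

```text
per-row mm 42.83928876067615 deg 2.6840031967194706
-0.0278,-0.0317,-0.0077,-0.22,-2.50,-0.96,0,
-0.0276,-0.0321,-0.0066,-0.22,-2.50,-0.96,0,
-0.0273,-0.0326,-0.0056,-0.22,-2.50,-0.96,0,
-0.0270,-0.0330,-0.0045,-0.22,-2.50,-0.96,0,
-0.0266,-0.0334,-0.0035,-0.22,-2.50,-0.96,0,
--
-0.0261,-0.0339,-0.0024,-0.22,-2.50,-0.96,0,
-0.0257,-0.0343,-0.0015,-0.22,-2.50,-0.96,0,
-0.0251,-0.0347,-0.0005,-0.22,-2.50,-0.96,0,
-0.0245,-0.0351,0.0005,-0.22,-2.50,-0.96,0,
-0.0239,-0.0355,0.0014,-0.22,-2.50,-0.96,0,
--
per-row mm 35.96670502082967 deg 2.000000000000001
-0.0078,-0.0324,0.0136,-0.00,-2.00,-0.00,0,
-0.0074,-0.0324,0.0138,-0.00,-2.00,-0.00,0,
-0.0069,-0.0324,0.0141,-0.00,-2.00,-0.00,0,
-0.0064,-0.0324,0.0143,-0.00,-2.00,-0.00,0,
-0.0059,-0.0324,0.0145,-0.00,-2.00,-0.00,0,
--
-0.0054,-0.0324,0.0147,-0.00,-2.00,-0.00,0,
-0.0048,-0.0324,0.0149,-0.00,-2.00,-0.00,0,
-0.0043,-0.0324,0.0151,-0.00,-2.00,-0.00,0,
-0.0038,-0.0324,0.0152,-0.00,-2.00,-0.00,0,
-0.0033,-0.0324,0.0153,-0.00,-2.00,-0.00,0,
--
[ 0.42543597 -0.18489157  0.16      ]
```

Request:
send_rows(rows=[-0.027,-0.031,-0.007,-0.2,-2.5,-1,0,-0.027,-0.031,-0.006,-0.2,-2.5,-1,0,-0.027,-0.032,-0.005,-0.2,-2.5,-1,0,-0.026,-0.032,-0.004,-0.2,-2.5,-1,0,-0.026,-0.032,-0.003,-0.2,-2.5,-1,0])

```text
clock: 0.52
position: [0.2373, 0.3443, 0.2087]
orientation: [[-0.96, 0.18, 0.216], [0.177, 0.984, -0.033], [-0.219, 0.006, -0.976]]
force: [0.7, 0.0, 0.4]
grip_width: 0.0643
grasp_force: 0.0
```

Request:
send_rows(rows=[-0.025,-0.033,-0.002,-0.2,-2.5,-1,0,-0.025,-0.033,-0.001,-0.2,-2.5,-1,0,-0.025,-0.033,0,-0.2,-2.5,-1,0,-0.024,-0.034,0.001,-0.2,-2.5,-1,0,-0.023,-0.034,0.001,-0.2,-2.5,-1,0])

```text
clock: 0.93
position: [0.3274, 0.1623, 0.2456]
orientation: [[-0.901, 0.091, 0.423], [0.08, 0.996, -0.043], [-0.425, -0.005, -0.905]]
force: [0.7, -0.3, 0.7]
grip_width: 0.0311
grasp_force: 0.0
```

```bash
python3 - <<'E'
from h import *
st()
plan((-.13,-.075,.16),45,-.1,10)
E
```

```text
t 0.93 inc [-0.2003  0.2788  0.2456] w [0.3274 0.1623 0.2456] pitch 25.2 yaw -0.091 F [ 0.7 -0.3  0.7] q [ 0.59 -0.64  1.85 -0.27  1.58 -0.94]
per-row mm 37.077176658182765 deg 1.9833905369121907
-0.0080,-0.0336,0.0134,0.01,-1.98,0.06,0,
-0.0076,-0.0336,0.0137,0.01,-1.98,0.06,0,
-0.0071,-0.0336,0.0139,0.01,-1.98,0.06,0,
-0.0067,-0.0336,0.0142,0.01,-1.98,0.06,0,
-0.0062,-0.0336,0.0144,0.01,-1.98,0.06,0,
--
-0.0057,-0.0336,0.0146,0.01,-1.98,0.06,0,
-0.0053,-0.0336,0.0148,0.01,-1.98,0.06,0,
-0.0048,-0.0336,0.0150,0.01,-1.98,0.06,0,
-0.0043,-0.0336,0.0151,0.01,-1.98,0.06,0,
-0.0038,-0.0336,0.0153,0.01,-1.98,0.06,0,
--
```

Request:
send_rows(rows=[-0.008,-0.034,0.013,0,-2,0,0,-0.008,-0.034,0.013,0,-2,0,0,-0.007,-0.034,0.014,0,-2,0,0,-0.007,-0.034,0.014,0,-2,0,0,-0.006,-0.034,0.014,0,-2,0,0])

```text
clock: 1.35
position: [0.4136, 0.0009, 0.2085]
orientation: [[-0.833, 0.102, 0.544], [0.075, 0.995, -0.072], [-0.548, -0.019, -0.836]]
force: [0.7, 0.7, -0.8]
grip_width: 0.0009
grasp_force: 0.0
```

```bash
python3 - <<'E'
from h import *
st()
plan((-.13,-.075,.16),45,-.1,5)
E
```

```text
t 1.35 inc [-0.1272  0.1112  0.2085] w [0.4136 0.0009 0.2085] pitch 33.3 yaw -0.102 F [ 0.7  0.7 -0.8] q [-0.14 -0.76  2.03  0.    1.29 -1.61]
per-row mm 38.48167189188338 deg 2.3560978042346434
0.0005,-0.0365,0.0121,-0.18,-2.35,0.11,0,
0.0010,-0.0366,0.0119,-0.18,-2.35,0.11,0,
0.0014,-0.0366,0.0118,-0.18,-2.35,0.11,0,
0.0018,-0.0367,0.0116,-0.18,-2.35,0.11,0,
0.0022,-0.0367,0.0114,-0.18,-2.35,0.11,0,
--
```

```bash
cat > k.py <<'E'
import numpy as np
from scipy.spatial.transform import Rotation as Ro
from scipy.optimize import least_squares
ax=lambda a,t:Ro.from_euler(a,t)
def fk(q,p):
    h,L1,L2,Lt,e=p
    R=ax('z',q[0]);x=np.array([0,0,h]);R=R*ax('y',q[1]);x=x+R.apply([0,0,L1]);R=R*ax('y',q[2])
    x=x+R.apply([e,0,L2]);R=R*ax('z',q[3])*ax('y',q[4]);x=x+R.apply([0,0,Lt]);R=R*ax('z',q[5]+np.pi/2)
    return x,R
E
python3 - <<'E'
from h import *;from k import *
s=r.observe();print(np.round(s["qpos"],4))
D=[([1.197,.0875,1.3715,0,1.684,-.103],[.147,.5295,.173]),([.59,-.64,1.85,-.27,1.58,-.94],[.3274,.1623,.2456]),(s["qpos"],s["position"])]
f=lambda p:np.concatenate([fk(q,p)[0]-x for q,x in D]+[[.01*(p[4])]])
S=least_squares(f,[.3,.4,.4,.25,0]);print(S.x,S.fun.round(4));np.save("kp.npy",S.x)
print(fk(s["qpos"],S.x)[1].as_matrix().round(3),s["orientation"])
lo=np.array([-3.1,-.76,.27,-1.08,.17,-2.57]);hi=np.array([3.1,2.03,2.55,4.22,2.65,2.57])
for n,P,pi in [("pre",(-.12,-.075,.16),45),("pre",(-.12,-.075,.16),30),("pre",(-.12,-.075,.16),20),("hook",(-.06,-.075,.1325),45),("hook",(-.06,-.075,.1325),30),("lift60",(.03,-.075,.23),45),("lift60",(.03,-.075,.23),30),("push60",(.02,-.075,.21),45),("push60",(.02,-.075,.21),60),("end",(.105,-.075,.2),45),("end",(.105,-.075,.2),60),("carS",(-.01,.17,.085),30),("carE",(-.01,-.01,.085),30),("carE",(-.01,-.01,.085),15)]:
  for yaw in (-.1,-.35):
    X=inc(P);R=ori(pi,yaw);best=None
    for q0 in ([-.3,-.5,2,0,1.,-1.6],[-.3,-.5,2,3,.5,1.5],[-.3,-.5,2,1.5,.7,0]):
        g=lambda q:np.concatenate([fk(q,S.x)[0]-X,.2*(R.inv()*fk(q,S.x)[1]).as_rotvec()])
        t=least_squares(g,np.clip(q0,lo+.01,hi-.01),bounds=(lo,hi))
        if best is None or t.cost<best.cost-1e-7:best=t
    print(n,pi,yaw,"err",np.linalg.norm(best.fun).round(4),best.x.round(2))
E
```

```text
[-0.1395 -0.756   2.0315  0.0049  1.2852 -1.6134]
[-0.07899441  0.27793305  0.53798546  0.19732272 -0.10270895] [ 0.0528 -0.0201 -0.0104  0.0065 -0.0021  0.0058 -0.0149 -0.0559  0.0046
 -0.001 ]
[[-0.833  0.102  0.544]
 [ 0.075  0.995 -0.072]
 [-0.548 -0.019 -0.836]] [[-0.83276002  0.10221715  0.54411617]
 [ 0.07526859  0.99458618 -0.07164479]
 [-0.54849375 -0.01870806 -0.83594534]]
pre 45 -0.1 err 0.0 [-0.52 -0.7   2.15  0.35  0.98 -2.08]
pre 45 -0.35 err 0.0 [-0.42 -0.74  2.17  0.06  0.92 -1.66]
pre 30 -0.1 err 0.0 [-0.48 -0.53  1.98  0.2   1.21 -1.97]
pre 30 -0.35 err 0.0 [-0.41 -0.55  1.99  0.03  1.18 -1.64]
pre 20 -0.1 err 0.0 [-0.45 -0.41  1.86  0.12  1.37 -1.92]
pre 20 -0.35 err 0.0 [-0.41 -0.43  1.87  0.02  1.35 -1.63]
hook 45 -0.1 err 0.0 [-0.43 -0.54  2.09  0.31  0.86 -2.02]
hook 45 -0.35 err 0.0 [-0.35 -0.56  2.11 -0.    0.81 -1.57]
hook 30 -0.1 err 0.0 [-0.4  -0.38  1.91  0.17  1.11 -1.91]
hook 30 -0.35 err 0.0 [-0.35 -0.39  1.92 -0.    1.09 -1.57]
lift60 45 -0.1 err 0.0 [-0.34 -0.17  1.6   0.21  0.95 -1.87]
lift60 45 -0.35 err 0.0 [-0.27 -0.18  1.61 -0.07  0.92 -1.47]
li
[... 257 characters left out ...]
1 err 0.0 [-0.37 -0.36  1.89  0.4   0.63 -2.04]
push60 60 -0.35 err 0.0 [-0.27 -0.38  1.9  -0.13  0.58 -1.42]
end 45 -0.1 err 0.0 [-0.28  0.05  1.45  0.17  0.87 -1.81]
end 45 -0.35 err 0.0 [-0.22  0.04  1.45 -0.12  0.86 -1.4 ]
end 60 -0.1 err 0.0 [-0.3  -0.1   1.67  0.33  0.55 -1.95]
end 60 -0.35 err 0.0 [-0.21 -0.1   1.67 -0.23  0.54 -1.3 ]
carS 30 -0.1 err 0.0 [ 0.18 -0.4   2.01 -0.16  1.03 -1.24]
carS 30 -0.35 err 0.0 [ 0.23 -0.36  1.98 -0.32  1.09 -0.9 ]
carE 30 -0.1 err 0.0 [-0.22 -0.33  1.96  0.07  0.99 -1.72]
carE 30 -0.35 err 0.0 [-0.17 -0.33  1.95 -0.11  1.   -1.36]
carE 15 -0.1 err 0.0 [-0.21 -0.15  1.76  0.03  1.27 -1.69]
carE 15 -0.35 err 0.0 [-0.19 -0.15  1.76 -0.04  1.27 -1.4 ]
```

```bash
cat > k.py <<'E'
import numpy as np
from h import *
ax=lambda a,t:Ro.from_euler(a,t)
from scipy.optimize import least_squares
lo=np.array([-3.1,-.76,.27,-1.08,.17,-2.57]);hi=np.array([3.1,2.03,2.55,4.22,2.65,2.57])
def fk(q,p):
    h,L1,L2,Lt,e,d,a=p
    R=ax('z',q[0]);x=np.array([0,0,h])+R.apply([a,d,0]);R=R*ax('y',q[1]);x=x+R.apply([0,0,L1]);R=R*ax('y',q[2])
    x=x+R.apply([e,0,L2]);R=R*ax('z',q[3])*ax('y',q[4]);x=x+R.apply([0,0,Lt]);R=R*ax('z',q[5]+np.pi/2)
    return x,R
def fit(D):
    f=lambda p:np.concatenate([fk(q,p)[0]-x for q,x in D]+[.02*(p-[.3,.35,.35,.25,0,.057,0])])
    S=least_squares(f,[.3,.4,.4,.25,0,.057,0]);print(S.x.round(3),S.fun.round(4)[:-7]);np.save("kp.npy",S.x);return S.x
def ik(P,pi,yaw,q0,p):
    X=inc(P);R=ori(pi,yaw)
    g=lambda q:np.concatenate([fk(q,p)[0]-X,.2*(R.inv()*fk(q,p)[1]).as_rotvec()])
    t=least_squares(g,np.clip(q0,lo+.01,hi-.01),bounds=(lo,hi));return np.linalg.norm(t.fun).round(4),t.x.round(2)
E
python3 - <<'E'
from k import *
s=r.observe()
D=[([1.197,.0875,1.3715,0,1.684,-.103],[.147,.5295,.173]),([.59,-.64,1.85,-.27,1.58,-.94],[.3274,.1623,.2456]),(s["qpos"],s["position"])]
p=fit(D)
for n,P,pi in [("pre",(-.12,-.075,.16),45),("pre",(-.12,-.075,.16),30),("pre",(-.12,-.075,.16),20),("hook",(-.06,-.075,.1325),45),("hook",(-.06,-.075,.1325),30),("lift60",(.03,-.075,.23),45),("lift60",(.03,-.075,.23),30),("push60",(.02,-.075,.21),45),("push60",(.02,-.075,.21),60),("end",(.105,-.075,.2),45),("end",(.105,-.075,.2),60),("carS",(-.01,.17,.085),30),("carE",(-.01,-.01,.085),30),("carE",(-.01,-.01,.085),15)]:
  for yaw in (-.1,-.4):
    print(n,pi,yaw,*ik(P,pi,yaw,[-.3,-.5,2,0,1.,-1.6],p))
E
```

```text
[0.152 0.449 0.487 0.386 0.094 0.056 0.013] [ 0.0001 -0.0004  0.0006 -0.0007  0.0002  0.0007  0.0008 -0.0004 -0.0013]
pre 45 -0.1 0.0028 [-0.99 -0.69  2.2   0.63  1.16 -2.57]
pre 45 -0.4 0.0037 [-0.68 -0.76  2.22  0.24  0.94 -1.91]
pre 30 -0.1 0.0 [-0.79 -0.51  1.99  0.34  1.26 -2.3 ]
pre 30 -0.4 0.0 [-0.6  -0.55  2.01  0.11  1.17 -1.79]
pre 20 -0.1 0.0 [-0.67 -0.37  1.85  0.19  1.37 -2.15]
pre 20 -0.4 0.0 [-0.57 -0.39  1.86  0.06  1.33 -1.74]
hook 45 -0.1 0.0 [-0.81 -0.53  2.18  0.61  0.93 -2.51]
hook 45 -0.4 0.0 [-0.51 -0.58  2.21  0.12  0.74 -1.74]
hook 30 -0.1 0.0 [-0.65 -0.36  1.96  0.3   1.11 -2.19]
hook 30 -0.4 0.0 [-0.49 -0.39  1.97  0.05  1.04 -1.67]
lift60 45 -0.1 0.0 [-0.6  -0.37  1.89  0.43  0.95 -2.2 ]
lift60 45 -0.4 0.0 [-0.36 -0.39  1.9  -0.04  0.85 -1.52]
lift60 30 -0.1 0.0 [-0.51 -0.2   1.64  0.21  1.23 -2.  ]
lift60 30 -0.4 0.0 [-0.37 -0.21  1.64 -0.02  1.19 -1.54]
push60 45 -0.1 0.0 [-0.62 -0.39  1.94  0.45  0.93 -2.24]
push60 45 -0.4 0.0 [-0.37 -0.41  1.95 -0.02  0.81 -1.54]
push60 60 -0.1 0.0048 [-0.7  -0.5   2.16  0.81  0.71 -2.57]
push60 60 -0.4 0.0 [-0.37 -0.53  2.19 -0.06  0.44 -1.5 ]
end 45 -0.1 0.0 [-0.48 -0.19  1.82  0.37  0.81 -2.11]
end 45 -0.4 0.0 [-0.28 -0.19  1.82 -0.12  0.74 -1.4 ]
end 60 -0.1 0.0004 [-0.54 -0.28  2.05  0.84  0.52 -2.57]
end 60 -0.4 0.0 [-0.26 -0.28  2.05 -0.36  0.34 -1.16]
carS 30 -0.1 0.0 [ 0.09 -0.32  2.03 -0.12  0.93 -1.33]
carS 30 -0.4 0.0 [ 0.24 -0.24  1.97 -0.36  1.01 -0.8 ]
carE 30 -0.1 0.0 [-0.41 -0.29  2.    0.19  0.93 -1.96]
carE 30 -0.4 0.0 [-0.25 -0.27  1.99 -0.09  0.91 -1.39]
carE 15 -0.1 0.0 [-0.35 -0.09  1.76  0.07  1.22 -1.84]
carE 15 -0.4 0.0 [-0.28 -0.09  1.75 -0.03  1.21 -1.45]
```

```bash
python3 - <<'E'
from k import *
p=np.load("kp.npy")
for P in [(-.12,-.075,.15),(-.08,-.075,.136)]:print(ik(P,40,-.25,[-.5,-.5,2,0,1.,-1.6],p))
s=plan((-.12,-.075,.15),40,-.25,5)
plan((-.08,-.075,.136),40,-.25,5,start=s)
E
```

```text
(np.float64(0.0), array([-0.81, -0.68,  2.17,  0.4 ,  1.07, -2.22]))
(np.float64(0.0), array([-0.69, -0.57,  2.15,  0.34,  0.94, -2.12]))
per-row mm 39.056218249099196 deg 2.1614094366978622
-0.0000,-0.0361,0.0148,0.84,-1.33,1.49,0,
-0.0006,-0.0359,0.0153,0.84,-1.33,1.49,0,
-0.0012,-0.0357,0.0159,0.84,-1.33,1.49,0,
-0.0017,-0.0354,0.0164,0.84,-1.33,1.49,0,
-0.0022,-0.0351,0.0170,0.84,-1.33,1.49,0,
--
per-row mm 8.475848040166834 deg 1.2921003393445538e-15
-0.0040,0.0026,0.0070,0.00,0.00,0.00,0,
-0.0040,0.0026,0.0070,0.00,0.00,0.00,0,
-0.0040,0.0026,0.0070,0.00,0.00,0.00,0,
-0.0040,0.0026,0.0070,0.00,0.00,0.00,0,
-0.0040,0.0026,0.0070,0.00,0.00,0.00,0,
--
```

Request:
send_rows(rows=[0,-0.036,0.015,0.8,-1.3,1.5,0,-0.001,-0.036,0.015,0.8,-1.3,1.5,0,-0.001,-0.036,0.016,0.8,-1.3,1.5,0,-0.002,-0.035,0.016,0.8,-1.3,1.5,0,-0.002,-0.035,0.017,0.8,-1.3,1.5,0])

```text
clock: 1.77
position: [0.4379, -0.185, 0.1507]
orientation: [[-0.744, 0.251, 0.619], [0.194, 0.968, -0.159], [-0.639, 0.002, -0.769]]
force: [1.1, 0.8, 0.6]
grip_width: 0.0004
grasp_force: 0.0
```

Request:
send_rows(rows=[0,0,0,0,0,0,0,0,0,0,0,0,0,0,0,0,0,0,0,0,0,0,0,0,0,0,0,0,0,0,0,0,0,0,0])

```text
clock: 2.18
position: [0.4395, -0.1809, 0.1523]
orientation: [[-0.746, 0.244, 0.619], [0.189, 0.97, -0.155], [-0.638, 0.001, -0.77]]
force: [0.3, 0.1, -0.5]
grip_width: 0.0002
grasp_force: 0.0
```

```bash
python3 - <<'E'
from k import *
st()
s=plan((-.08,-.075,.137),40,-.25,5)
E
```

```text
t 2.18 inc [-0.1156 -0.0722  0.1523] w [ 0.4395 -0.1809  0.1523] pitch 39.7 yaw -0.246 F [ 0.3  0.1 -0.5] q [-0.78 -0.66  2.15  0.38  1.07 -2.19]
per-row mm 7.780569545419227 deg 0.08171277737550156
-0.0034,0.0017,0.0068,0.04,-0.07,0.02,0,
-0.0034,0.0017,0.0068,0.04,-0.07,0.02,0,
-0.0034,0.0017,0.0068,0.04,-0.07,0.02,0,
-0.0034,0.0018,0.0068,0.04,-0.07,0.02,0,
-0.0033,0.0018,0.0068,0.04,-0.07,0.02,0,
--
```

Request:
send_rows(rows=[-0.0034,0.0018,0.0068,0,0,0,0,-0.0034,0.0018,0.0068,0,0,0,0,-0.0034,0.0018,0.0068,0,0,0,0,-0.0034,0.0018,0.0068,0,0,0,0,-0.0034,0.0018,0.0068,0,0,0,0])

```text
clock: 2.6
position: [0.4755, -0.1817, 0.135]
orientation: [[-0.747, 0.246, 0.617], [0.192, 0.969, -0.155], [-0.637, 0.003, -0.771]]
force: [-0.0, 0.1, -0.5]
grip_width: 0.0005
grasp_force: 0.0
```

```bash
python3 - <<'E'
from k import *
st()
p,d=r.snapshot("scene");cv2.imwrite("pics/s1.png",cv2.resize(p[100:260,110:310,::-1],None,fx=3.5,fy=3.5,interpolation=cv2.INTER_CUBIC))
s=plan((-.06,-.075,.1345),40,-.25,5)
E
```

```text
t 2.6 inc [-0.0798 -0.0758  0.135 ] w [ 0.4755 -0.1817  0.135 ] pitch 39.5 yaw -0.249 F [-0.   0.1 -0.5] q [-0.69 -0.55  2.13  0.34  0.95 -2.12]
per-row mm 3.9072925943811083 deg 0.11429141142907837
-0.0029,0.0014,0.0023,0.04,-0.11,-0.01,0,
-0.0029,0.0014,0.0023,0.04,-0.11,-0.01,0,
-0.0028,0.0014,0.0023,0.04,-0.11,-0.01,0,
-0.0028,0.0014,0.0023,0.04,-0.11,-0.01,0,
-0.0028,0.0014,0.0023,0.04,-0.11,-0.01,0,
--
```

View pics/s1.png

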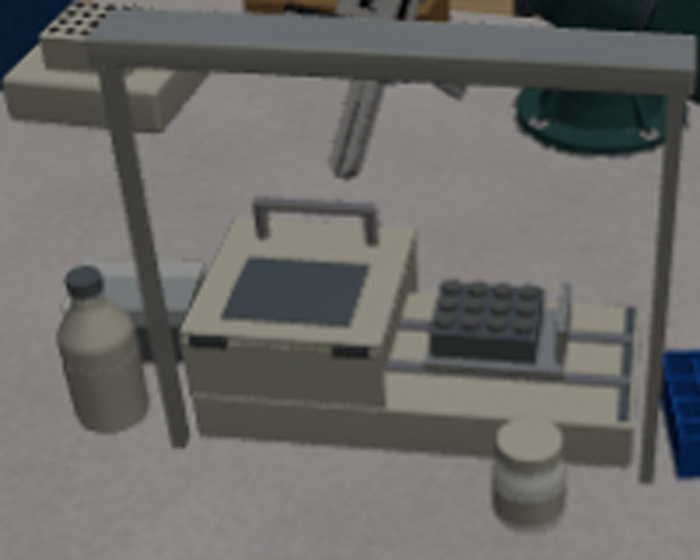

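The closed fingers are in front of the handle: tip at crop (345,178), bar at (255..378, 205). I'll check these against the projections.

```bash
python3 - <<'E'
from k import *
c=lambda P:[round((a-o)*3.5,1) for a,o in zip(proj("scene",P),(110,100))]
print("tip",c(r.observe()["position"]))
for n,P in dict(h1=(-.06,-.141,.159),h2=(-.06,-.029,.159),e1=(.085,-.17,.118),e2=(.085,0,.118),f1=(-.09,-.17,.118),f2=(-.09,0,.118),d1=(.085,.21,.05)).items():print(n,c(inc(P)))
E
```

```text
tip [np.float64(330.2), np.float64(209.3)]
h1 [np.float64(251.2), np.float64(193.1)]
h2 [np.float64(375.0), np.float64(200.9)]
e1 [np.float64(176.4), np.float64(326.2)]
e2 [np.float64(378.3), np.float64(341.2)]
f1 [np.float64(234.3), np.float64(211.6)]
f2 [np.float64(415.3), np.float64(223.3)]
d1 [np.float64(632.1), np.float64(423.8)]
```

```bash
python3 - <<'E'
from k import *
c=lambda P:[round((a-o)*3.5,1) for a,o in zip(proj("scene",P),(110,100))]
st();print("prev",c([.4395,-.1809,.1523]),c([.4379,-.185,.1507]))
p,d=r.snapshot("scene");cv2.imwrite("pics/s2.png",cv2.resize(p[100:200,150:270,::-1],None,fx=5,fy=5,interpolation=cv2.INTER_CUBIC))
for v in range(138,164,2): print(v,[tuple(toinc(pd("scene",u,v,d[v,u])).round(3)) for u in (204,207,210)])
st()
E
```

```text
t 2.65 inc [-0.0795 -0.0756  0.1342] w [ 0.4758 -0.1815  0.1342] pitch 39.5 yaw -0.249 F [-0.5  0.1 -0.2] q [-0.68 -0.55  2.13  0.34  0.95 -2.12]
prev [np.float64(341.1), np.float64(171.7)] [np.float64(337.5), np.float64(171.8)]
138 [(np.float64(-0.447), np.float64(-0.171), np.float64(-0.001)), (np.float64(-0.117), np.float64(-0.071), np.float64(0.192)), (np.float64(-0.121), np.float64(-0.062), np.float64(0.191))]
140 [(np.float64(-0.434), np.float64(-0.168), np.float64(-0.003)), (np.float64(-0.112), np.float64(-0.07), np.float64(0.188)), (np.float64(-0.11), np.float64(-0.06), np.float64(0.19))]
142 [(np.float64(-0.416), np.float64(-0.164), np.float64(-0.002)), (np.float64(-0.11), np.float64(-0.07), np.float64(0.182)), (np.float64(-0.11), np.float64(-0.061), np.float64(0.182))]
144 [(np.float64(-0.4), np.float64(-0.16), np.float64(-0.002)), (np.float64(-0.103), np.float64(-0.069), np.float64(0.178)), (np.float64(-0.101), np.float64(-0.059), np.float64(0.181))]
146 [(np.float64(-0.105), np.float64(-0.08), np.float64(0.17)), (np.float64(-0.104), np.float64(-0.07), np.float64(0.171)), (
[... 1001 characters left out ...]
58 [(np.float64(-0.056), np.float64(-0.07), np.float64(0.156)), (np.float64(-0.054), np.float64(-0.06), np.float64(0.158)), (np.float64(-0.053), np.float64(-0.05), np.float64(0.159))]
160 [(np.float64(-0.05), np.float64(-0.069), np.float64(0.153)), (np.float64(-0.052), np.float64(-0.06), np.float64(0.153)), (np.float64(-0.051), np.float64(-0.05), np.float64(0.154))]
162 [(np.float64(-0.27), np.float64(-0.131), np.float64(-0.002)), (np.float64(-0.277), np.float64(-0.121), np.float64(-0.006)), (np.float64(-0.27), np.float64(-0.107), np.float64(-0.0))]
t 2.7 inc [-0.0802 -0.0755  0.1343] w [ 0.4752 -0.1815  0.1343] pitch 39.4 yaw -0.248 F [ 0.3  0.2 -0.1] q [-0.69 -0.55  2.13  0.34  0.95 -2.12]
```

View pics/s2.png

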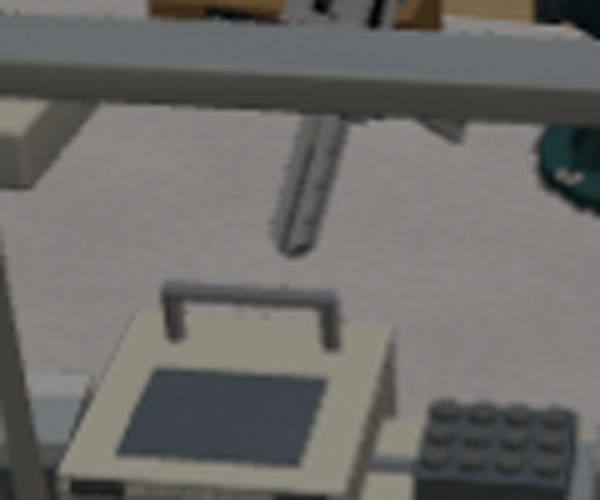

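```bash
python3 - <<'E'
from k import *
s=r.observe();R=np.array(s["orientation"]);x=np.array(s["position"])
p,d=r.snapshot("scene")
P=[]
for v in range(118,156):
  for u in range(198,222):
    if d[v,u]>0:
      t=R.T@(pd("scene",u,v,d[v,u])-x)
      if abs(t[0])<.06 and abs(t[1])<.06 and -.15<t[2]<.03:P.append([u,v,*t])
P=np.array(P)
for v in np.unique(P[:,1]):
  q=P[P[:,1]==v];print(int(v),"u",q[:,0].min(),q[:,0].max(),"x",q[:,2].mean().round(3),"y",q[:,3].min().round(3),q[:,3].max().round(3),"z",q[:,4].mean().round(3))
E
```

```text
123 u 211.0 221.0 x -0.006 y -0.01 0.024 z -0.121
124 u 210.0 221.0 x -0.003 y -0.011 0.015 z -0.118
125 u 210.0 219.0 x -0.006 y -0.01 0.015 z -0.114
126 u 210.0 219.0 x -0.006 y -0.01 0.017 z -0.111
127 u 210.0 219.0 x -0.004 y -0.007 0.015 z -0.108
128 u 209.0 219.0 x -0.005 y -0.011 0.017 z -0.104
129 u 209.0 218.0 x -0.007 y -0.009 0.015 z -0.101
130 u 209.0 218.0 x -0.006 y -0.008 0.014 z -0.098
131 u 208.0 218.0 x -0.005 y -0.011 0.015 z -0.094
132 u 208.0 217.0 x -0.006 y -0.008 0.015 z -0.091
133 u 208.0 217.0 x -0.005 y -0.009 0.016 z -0.088
134 u 208.0 217.0 x -0.004 y -0.008 0.015 z -0.085
135 u 207.0 217.0 x -0.006 y -0.01 0.015 z -0.081
136 u 207.0 216.0 x -0.006 y -0.009 0.015 z -0.078
137 u 207.0 216.0 x -0.004 y -0.009 0.014 z -0.075
138 u 207.0 216.0 x -0.004 y -0.007 0.015 z -0.072
139 u 206.0 215.0 x -0.005 y -0.01 0.014 z -0.068
140 u 206.0 215.0 x -0.005 y -0.01 0.017 z -0.065
141 u 206.0 215.0 x -0.005 y -0.007 0.016 z -0.062
142 u 205.0 215.0 x -0.006 y -0.01 0.016 z -0.058
143 u 205.0 214.0 x -0.006 y -0.01 0.014 z -0.055
144 u 205.0 214.0 x -0.004 y -0.01 0.013 z -0.052
145 u 205.0 214.0 x -0.005 y -0.008 0.016 z -0.049
146 u 204.0 213.0 x -0.006 y -0.011 0.015 z -0.045
147 u 204.0 213.0 x -0.005 y -0.009 0.014 z -0.042
148 u 205.0 213.0 x -0.005 y -0.003 0.014 z -0.039
149 u 205.0 213.0 x -0.003 y -0.004 0.015 z -0.036
150 u 206.0 211.0 x -0.003 y 0.0 0.01 z -0.033
151 u 209.0 210.0 x 0.006 y 0.005 0.007 z -0.031
```

```bash
cat >> h.py <<'E'
OFF=np.array([.001,.003,-.030])
def tip():
    s=r.observe();return toinc(np.array(s["position"])+np.array(s["orientation"])@OFF).round(4)
def ptip(P,pitch,yaw,n,start=None):
    w=inc(P)-ori(pitch,yaw).apply(OFF);return plan(w,pitch,yaw,n,start=start,world=True)
def ktip(P,pitch,yaw): return toinc(inc(P)-ori(pitch,yaw).apply(OFF))
E
python3 - <<'E'
from k import *
print(tip(),ik(ktip((-.06,-.075,.1345),40,-.25),40,-.25,r.observe()["qpos"],np.load("kp.npy")))
s=ptip((-.10,-.075,.137),40,-.25,5)
s=ptip((-.07,-.075,.136),40,-.25,5,start=s)
E
```

```text
[-0.0983 -0.0666  0.1572] (np.float64(0.0), array([-0.62, -0.44,  2.13,  0.32,  0.82, -2.09]))
per-row mm 4.355641818208556 deg 0.11694066943508243
0.0023,-0.0017,0.0032,0.04,-0.11,-0.01,0,
0.0023,-0.0017,0.0032,0.04,-0.11,-0.01,0,
0.0023,-0.0017,0.0032,0.04,-0.11,-0.01,0,
0.0023,-0.0017,0.0032,0.04,-0.11,-0.01,0,
0.0024,-0.0017,0.0032,0.04,-0.11,-0.01,0,
--
per-row mm 6.003332407921447 deg 1.2921003393445538e-15
-0.0042,0.0019,0.0038,0.00,0.00,0.00,0,
-0.0042,0.0019,0.0038,0.00,0.00,0.00,0,
-0.0042,0.0019,0.0038,0.00,0.00,0.00,0,
-0.0042,0.0019,0.0038,0.00,0.00,0.00,0,
-0.0042,0.0019,0.0038,0.00,0.00,0.00,0,
--
```

Request:
send_rows(rows=[0.0023,-0.0017,0.0032,0,0,0,0,0.0023,-0.0017,0.0032,0,0,0,0,0.0023,-0.0017,0.0032,0,0,0,0,0.0023,-0.0017,0.0032,0,0,0,0,0.0023,-0.0017,0.0032,0,0,0,0])

```text
clock: 3.17
position: [0.4734, -0.1914, 0.1155]
orientation: [[-0.746, 0.248, 0.617], [0.193, 0.969, -0.156], [-0.637, 0.002, -0.771]]
force: [-0.9, -0.4, -0.9]
grip_width: 0.0007
grasp_force: 0.0
```

Request:
send_rows(rows=[-0.0042,0.0019,0.0038,0,0,0,0,-0.0042,0.0019,0.0038,0,0,0,0,-0.0042,0.0019,0.0038,0,0,0,0,-0.0042,0.0019,0.0038,0,0,0,0,-0.0042,0.0019,0.0038,0,0,0,0])

```text
clock: 3.58
position: [0.5045, -0.1886, 0.1151]
orientation: [[-0.746, 0.247, 0.618], [0.192, 0.969, -0.156], [-0.637, 0.002, -0.771]]
force: [0.1, -0.0, -0.3]
grip_width: -0.0001
grasp_force: 0.0
```

```bash
python3 - <<'E'
from k import *
st();print(tip())
p,d=r.snapshot("scene");cv2.imwrite("pics/s3.png",cv2.resize(p[120:200,160:260,::-1],None,fx=6,fy=6,interpolation=cv2.INTER_CUBIC))
s=r.observe();R=np.array(s["orientation"]);x=np.array(s["position"])
for v in range(140,172,2):
  print(v,[tuple(toinc(pd("scene",u,v,d[v,u])).round(3).tolist()) for u in (202,206,210)])
s=ptip((-.055,-.075,.137),40,-.25,5)
E
```

```text
t 3.58 inc [-0.0515 -0.0849  0.1151] w [ 0.5045 -0.1886  0.1151] pitch 39.6 yaw -0.25 F [ 0.1 -0.  -0.3] q [-0.64 -0.45  2.12  0.33  0.85 -2.1 ]
[-0.0693 -0.0757  0.1376]
140 [(-0.434, -0.176, -0.004), (0.958, 0.212, 0.821), (-0.099, -0.057, 0.196)]
142 [(-0.415, -0.172, -0.002), (-0.1, -0.071, 0.188), (-0.092, -0.056, 0.193)]
144 [(-0.403, -0.169, -0.005), (-0.096, -0.07, 0.183), (-0.092, -0.056, 0.186)]
146 [(-0.386, -0.165, -0.003), (-0.093, -0.07, 0.177), (-0.093, -0.057, 0.178)]
148 [(-0.091, -0.083, 0.171), (-0.084, -0.068, 0.176), (-0.095, -0.058, 0.17)]
150 [(-0.085, -0.082, 0.166), (-0.084, -0.069, 0.168), (-0.09, -0.057, 0.166)]
152 [(-0.079, -0.081, 0.163), (-0.08, -0.068, 0.164), (-0.088, -0.057, 0.16)]
154 [(-0.077, -0.081, 0.157), (-0.077, -0.068, 0.158), (-0.085, -0.057, 0.154)]
156 [(-0.071, -0.08, 0.153), (-0.07, -0.067, 0.155), (-0.319, -0.118, -0.005)]
158 [(-0.055, -0.076, 0.157), (-0.057, -0.064, 0.156), (-0.059, -0.051, 0.156)]
160 [(-0.053, -0.076, 0.15), (-0.051, -0.062, 0.153), (-0.05, -0.05, 0.154)]
162 [(-0.269, -0.138, -0.002), (-0.277, -0.125, -0.006), (-0.274, -0.108, -0.003)]
164 [(-0.079, -0.085, 0.118), (-0.083, -0.072, 0.116), (-0.083, -0.059, 0.117)]
166 [(-0.072, -0.083, 0.115), (-0.074, -0.07, 0.115), (-0.069, -0.056, 0.119)]
168 [(-0.063, -0.081, 0.114), (-0.062, -0.068, 0.115), (-0.061, -0.055, 0.117)]
170 [(-0.047, -0.077, 0.117), (-0.05, -0.065, 0.116), (-0.05, -0.052, 0.117)]
per-row mm 2.787186406027616 deg 0.08526789978469525
-0.0019,0.0010,0.0017,0.03,-0.08,-0.01,0,
-0.0019,0.0010,0.0017,0.03,-0.08,-0.01,0,
-0.0019,0.0010,0.0017,0.03,-0.08,-0.01,0,
-0.0019,0.0010,0.0017,0.03,-0.08,-0.01,0,
-0.0019,0.0010,0.0017,0.03,-0.08,-0.01,0,
--
```

View pics/s3.png

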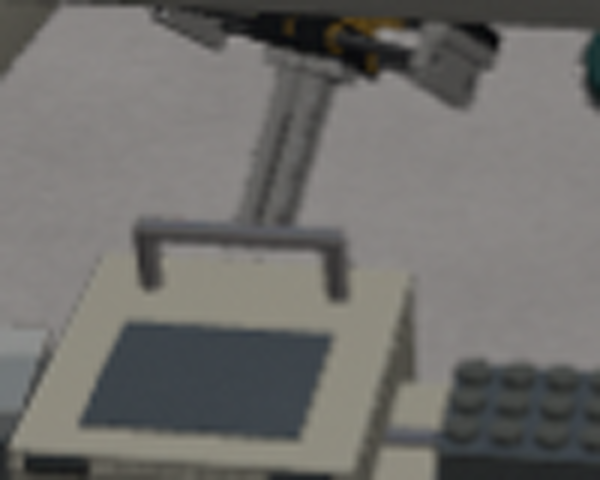

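The finger is just in front of the bar, its tip hidden behind the bar at about (265,225) in the crop. It is about 4 mm from contact.

```bash
python3 - <<'E'
from k import *
s=ptip((-.058,-.075,.132),40,-.25,5)
E
```

```text
per-row mm 2.4466215614438087 deg 0.08526789978469525
-0.0009,0.0008,0.0021,0.03,-0.08,-0.01,0,
-0.0009,0.0008,0.0021,0.03,-0.08,-0.01,0,
-0.0009,0.0008,0.0021,0.03,-0.08,-0.01,0,
-0.0009,0.0008,0.0021,0.03,-0.08,-0.01,0,
-0.0009,0.0008,0.0021,0.03,-0.08,-0.01,0,
--
```

Request:
send_rows(rows=[-0.0009,0.0008,0.0021,0,0,0,0,-0.0009,0.0008,0.0021,0,0,0,0,-0.0009,0.0008,0.0021,0,0,0,0,-0.0009,0.0008,0.0021,0,0,0,0,-0.0009,0.0008,0.0021,0,0,0,0])

```text
clock: 4.05
position: [0.5123, -0.1868, 0.1067]
orientation: [[-0.751, 0.247, 0.613], [0.192, 0.969, -0.155], [-0.632, 0.002, -0.775]]
force: [-10.2, -0.6, -0.1]
grip_width: 0.0003
grasp_force: 4.1
```

```bash
cat >> h.py <<'E'
def hookP(th,pitch,y=-.075,ext=.015,press=.0):
    ph=np.radians(th+16.5);c=np.array([.087-.151*np.cos(ph),.11+.151*np.sin(ph)]);p=np.radians(pitch)
    f=np.array([np.sin(p),-np.cos(p)]);n=np.array([np.cos(p),np.sin(p)]);t=c-(.014-press)*n+ext*f;return (t[0],y,t[1])
E
python3 - <<'E'
from k import *
st();print(tip())
P=hookP(15,40,press=.003);print(P);s=ptip(P,40,-.25,5)
P=hookP(30,40,press=.003);print(P);s=ptip(P,40,-.25,5,start=s)
E
```

```text
t 4.05 inc [-0.0436 -0.0838  0.1067] w [ 0.5123 -0.1868  0.1067] pitch 39.2 yaw -0.249 F [-10.2  -0.6  -0.1] q [-0.62 -0.42  2.11  0.32  0.83 -2.08]
[-0.0613 -0.0746  0.1294]
(np.float64(-0.040533339546478586), -0.075, np.float64(0.17033595291877165))
per-row mm 9.265006854089984 deg 0.16054437144454306
-0.0083,0.0013,-0.0039,0.02,-0.16,-0.01,0,
-0.0083,0.0013,-0.0038,0.02,-0.16,-0.01,0,
-0.0084,0.0013,-0.0038,0.02,-0.16,-0.01,0,
-0.0084,0.0013,-0.0038,0.02,-0.16,-0.01,0,
-0.0084,0.0013,-0.0038,0.02,-0.16,-0.01,0,
--
(np.float64(-0.015726215658767532), -0.075, np.float64(0.20097019966951882))
per-row mm 7.883782010091118 deg 1.2921003393445538e-15
-0.0075,0.0016,-0.0017,0.00,0.00,0.00,0,
-0.0075,0.0016,-0.0017,0.00,0.00,0.00,0,
-0.0075,0.0016,-0.0017,0.00,0.00,0.00,0,
-0.0075,0.0016,-0.0017,0.00,0.00,0.00,0,
-0.0075,0.0016,-0.0017,0.00,0.00,0.00,0,
--
```

Request:
send_rows(rows=[-0.0083,0.0013,-0.0038,0,0,0,0,-0.0083,0.0013,-0.0038,0,0,0,0,-0.0083,0.0013,-0.0038,0,0,0,0,-0.0083,0.0013,-0.0038,0,0,0,0,-0.0083,0.0013,-0.0038,0,0,0,0])

```text
clock: 4.47
position: [0.5315, -0.1847, 0.1456]
orientation: [[-0.754, 0.247, 0.609], [0.194, 0.969, -0.153], [-0.628, 0.003, -0.778]]
force: [-7.5, 1.0, -3.3]
grip_width: 0.0
grasp_force: 3.8
```

```bash
python3 - <<'E'
from k import *
st();print(tip())
p,d=r.snapshot("scene");cv2.imwrite("pics/s4.png",cv2.resize(p[110:200,150:270,::-1],None,fx=5,fy=5,interpolation=cv2.INTER_CUBIC))
for v in range(130,190,4): print(v,[tuple(toinc(pd("scene",u,v,d[v,u])).round(3).tolist()) for u in (193,200,206)])
P=hookP(30,40,press=.003);print(P);s=ptip(P,40,-.25,5)
E
```

```text
t 4.47 inc [-0.0242 -0.0832  0.1456] w [ 0.5315 -0.1847  0.1456] pitch 38.9 yaw -0.249 F [-7.5  1.  -3.3] q [-0.58 -0.4   2.02  0.26  0.89 -2.  ]
[-0.0418 -0.0741  0.1683]
130 [(-0.508, -0.233, -0.001), (-0.511, -0.203, -0.001), (-0.083, -0.063, 0.24)]
134 [(-0.479, -0.226, -0.004), (-0.48, -0.195, -0.002), (-0.081, -0.064, 0.227)]
138 [(-0.442, -0.216, -0.002), (-0.445, -0.187, -0.001), (-0.07, -0.062, 0.22)]
142 [(-0.412, -0.209, -0.003), (-0.066, -0.08, 0.207), (-0.062, -0.061, 0.21)]
146 [(-0.378, -0.2, -0.001), (-0.06, -0.08, 0.196), (-0.051, -0.059, 0.203)]
150 [(-0.035, -0.095, 0.196), (-0.036, -0.074, 0.197), (-0.038, -0.056, 0.197)]
154 [(-0.062, -0.105, 0.165), (-0.041, -0.077, 0.18), (-0.048, -0.06, 0.176)]
158 [(-0.051, -0.103, 0.157), (-0.05, -0.081, 0.16), (-0.05, -0.062, 0.161)]
162 [(-0.035, -0.099, 0.153), (-0.035, -0.077, 0.155), (-0.038, -0.06, 0.154)]
166 [(-0.022, -0.097, 0.147), (-0.02, -0.074, 0.151), (-0.019, -0.055, 0.152)]
170 [(-0.002, -0.092, 0.147), (-0.001, -0.07, 0.149), (-0.004, -0.052, 0.148)]
174 [(0.015, -0.088, 0.144), (0.01, -0.068, 0.142), (0.007, -0.05, 0.142)]
178 [(0.024, -0.086, 0.136), (0.023, -0.065, 0.137), (0.022, -0.047, 0.138)]
182 [(0.038, -0.083, 0.132), (0.04, -0.062, 0.135), (0.037, -0.045, 0.134)]
186 [(0.059, -0.078, 0.133), (0.054, -0.059, 0.131), (0.05, -0.042, 0.129)]
(np.float64(-0.015726215658767532), -0.075, np.float64(0.20097019966951882))
per-row mm 7.731529960518145 deg 0.1646922032815184
-0.0074,0.0015,-0.0017,0.03,-0.16,-0.02,0,
-0.0074,0.0015,-0.0017,0.03,-0.16,-0.02,0,
-0.0074,0.0015,-0.0016,0.03,-0.16,-0.02,0,
-0.0074,0.0015,-0.0016,0.03,-0.16,-0.02,0,
-0.0074,0.0015,-0.0016,0.03,-0.16,-0.02,0,
--
```

View pics/s4.png

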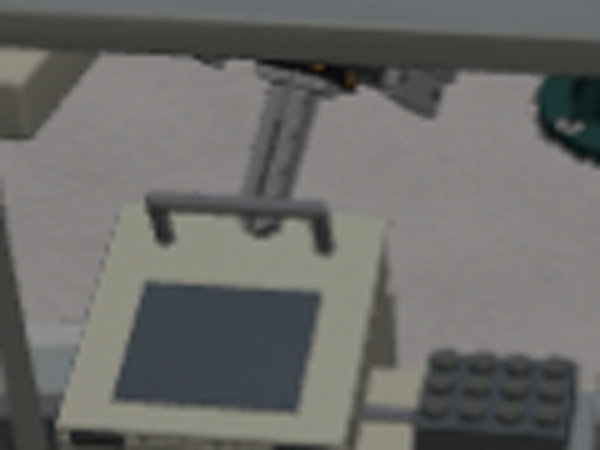

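The lid is rising, about 14° open, with the finger hooked under the bar and its tip showing at crop (262,230).

Request:
send_rows(rows=[-0.0074,0.0015,-0.0017,0,0,0,0,-0.0074,0.0015,-0.0017,0,0,0,0,-0.0074,0.0015,-0.0017,0,0,0,0,-0.0074,0.0015,-0.0017,0,0,0,0,-0.0074,0.0015,-0.0017,0,0,0,0])

```text
clock: 4.93
position: [0.5569, -0.1832, 0.1761]
orientation: [[-0.752, 0.247, 0.611], [0.194, 0.969, -0.152], [-0.629, 0.004, -0.777]]
force: [-2.5, 1.1, -6.9]
grip_width: -0.0
grasp_force: 2.9
```

```bash
python3 - <<'E'
from k import *
st();print(tip())
P=hookP(45,36,press=.004);print(P);s=ptip(P,36,-.22,5)
P=hookP(60,28,press=.004);print(P);s=ptip(P,28,-.2,5,start=s)
E
```

```text
t 4.93 inc [ 0.0012 -0.0837  0.1761] w [ 0.5569 -0.1832  0.1761] pitch 39.0 yaw -0.249 F [-2.5  1.1 -6.9] q [-0.53 -0.36  1.93  0.23  0.93 -1.93]
[-0.0165 -0.0746  0.1988]
(np.float64(0.015675636041436753), -0.075, np.float64(0.22468827657340787))
per-row mm 7.986410758550064 deg 0.6924037281867856
-0.0077,0.0021,-0.0002,-0.17,0.60,-0.30,0,
-0.0077,0.0021,-0.0002,-0.17,0.60,-0.30,0,
-0.0077,0.0020,-0.0003,-0.17,0.60,-0.30,0,
-0.0077,0.0020,-0.0004,-0.17,0.60,-0.30,0,
-0.0077,0.0019,-0.0005,-0.17,0.60,-0.30,0,
--
(np.float64(0.049962347570957355), -0.075, np.float64(0.23888892845930634))
per-row mm 6.6638479274299485 deg 1.6163042844584226
-0.0061,0.0021,0.0015,-0.12,1.60,-0.19,0,
-0.0062,0.0021,0.0014,-0.12,1.60,-0.19,0,
-0.0062,0.0020,0.0012,-0.12,1.60,-0.19,0,
-0.0063,0.0020,0.0010,-0.12,1.60,-0.19,0,
-0.0063,0.0020,0.0009,-0.12,1.60,-0.19,0,
--
```

```bash
python3 - <<'E'
from k import *
P=hookP(52,38,press=.004);print(P);s=ptip(P,38,-.25,5)
E
```

```text
(np.float64(0.03301312935844876), -0.075, np.float64(0.23251627670792832))
per-row mm 11.870118325461096 deg 0.20743828703054876
-0.0114,0.0031,0.0007,0.04,0.20,-0.02,0,
-0.0114,0.0031,0.0006,0.04,0.20,-0.02,0,
-0.0114,0.0031,0.0006,0.04,0.20,-0.02,0,
-0.0114,0.0031,0.0006,0.04,0.20,-0.02,0,
-0.0114,0.0031,0.0005,0.04,0.20,-0.02,0,
--
```

Request:
send_rows(rows=[-0.0114,0.0031,0.0006,0,0.2,0,0,-0.0114,0.0031,0.0006,0,0.2,0,0,-0.0114,0.0031,0.0006,0,0.2,0,0,-0.0114,0.0031,0.0006,0,0.2,0,0,-0.0114,0.0031,0.0006,0,0.2,0,0])

```text
clock: 5.35
position: [0.6051, -0.1797, 0.2081]
orientation: [[-0.765, 0.247, 0.595], [0.197, 0.969, -0.149], [-0.613, 0.003, -0.79]]
force: [-2.3, -1.0, -9.4]
grip_width: 0.0002
grasp_force: 3.8
```

Request:
send_rows(rows=[0,0,0,0,0,0,0,0.005,0,0,0,0,0,0,0.002,0,-0.01,0,0,0,0,0,0,-0.02,0,0,0,0,0,0,-0.02,0,0,0,0])

```text
clock: 5.77
position: [0.5721, -0.1721, 0.2515]
orientation: [[-0.755, 0.248, 0.607], [0.195, 0.969, -0.153], [-0.626, 0.002, -0.78]]
force: [0.1, 0.0, 0.1]
grip_width: 0.0006
grasp_force: 0.0
```

```bash
python3 - <<'E'
from k import *
st();print(tip())
p,d=r.snapshot("scene");cv2.imwrite("pics/s5.png",cv2.resize(p[90:210,150:280,::-1],None,fx=5,fy=5,interpolation=cv2.INTER_CUBIC))
for v in range(130,200,5): print(v,[tuple(toinc(pd("scene",u,v,d[v,u])).round(3).tolist()) for u in (185,193,202)])
E
```

```text
t 5.77 inc [ 0.0172 -0.0738  0.2515] w [ 0.5721 -0.1721  0.2515] pitch 38.8 yaw -0.251 F [0.1 0.  0.1] q [-0.48 -0.35  1.77  0.17  1.07 -1.83]
[-0.0004 -0.0647  0.2743]
130 [(-0.502, -0.266, -0.0), (-0.51, -0.233, -0.002), (-0.001, -0.053, 0.285)]
135 [(-0.466, -0.257, -0.004), (-0.465, -0.222, -0.001), (-0.478, -0.187, -0.006)]
140 [(0.002, -0.104, 0.251), (-0.001, -0.082, 0.251), (0.001, -0.055, 0.254)]
145 [(0.041, -0.093, 0.258), (0.005, -0.081, 0.238), (0.009, -0.054, 0.242)]
150 [(0.016, -0.103, 0.227), (0.015, -0.08, 0.227), (0.013, -0.054, 0.228)]
155 [(0.026, -0.102, 0.216), (0.024, -0.079, 0.217), (0.021, -0.053, 0.217)]
160 [(0.032, -0.102, 0.203), (0.033, -0.078, 0.205), (0.03, -0.052, 0.205)]
165 [(0.046, -0.099, 0.195), (0.038, -0.078, 0.192), (0.038, -0.051, 0.194)]
170 [(0.046, -0.1, 0.178), (0.048, -0.076, 0.182), (0.047, -0.05, 0.183)]
175 [(0.061, -0.097, 0.172), (0.059, -0.074, 0.172), (0.054, -0.049, 0.171)]
180 [(0.065, -0.098, 0.156), (0.068, -0.073, 0.161), (0.064, -0.048, 0.16)]
185 [(0.072, -0.097, 0.144), (0.073, -0.073, 0.147), (0.073, -0.047, 0.149)]
190 [(0.082, -0.096, 0.134), (0.08, -0.073, 0.135), (0.079, -0.047, 0.136)]
195 [(0.087, -0.096, 0.12), (0.088, -0.072, 0.123), (0.084, -0.047, 0.122)]
```

View pics/s5.png

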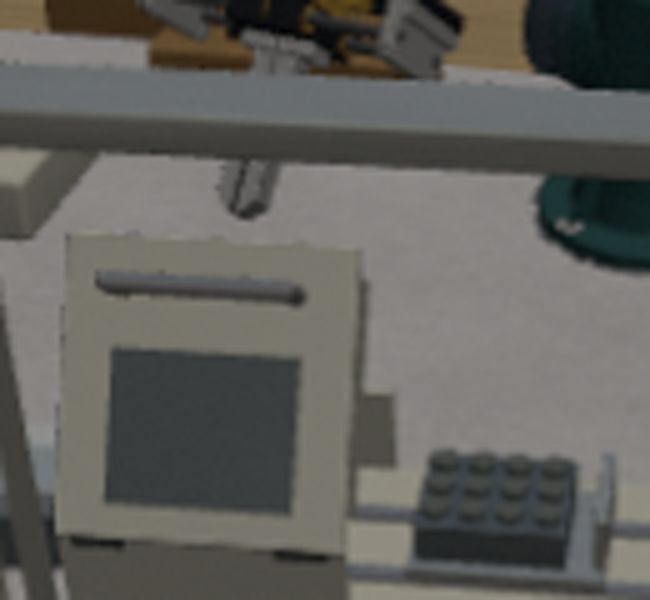

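The lid is about 57° open and stays there. The tip is clear above its front edge, so I retreat and come in underneath to push the inner face.

```bash
python3 - <<'E'
from k import *
kp=np.load("kp.npy");q=r.observe()["qpos"]
for P in [(-.075,-.08,.275),(-.065,-.08,.19),(.008,-.08,.19),(.105,-.08,.195)]:print(ik(ktip(P,50,-.25),50,-.25,q,kp))
s=ptip((-.075,-.08,.275),45,-.25,5)
s=ptip((-.065,-.08,.19),50,-.25,5,start=s)
s=ptip((.0,-.08,.19),50,-.25,5,start=s)
E
```

```text
(np.float64(0.0), array([-0.74, -0.64,  2.03,  0.45,  0.98, -2.16]))
(np.float64(0.0), array([-0.71, -0.58,  2.18,  0.5 ,  0.79, -2.24]))
(np.float64(0.0), array([-0.54, -0.39,  2.07,  0.38,  0.64, -2.07]))
(np.float64(0.0), array([-0.4 , -0.16,  1.89,  0.22,  0.56, -1.86]))
per-row mm 14.911456344470473 deg 1.147366854187745
0.0103,-0.0077,-0.0075,-0.00,-1.15,-0.01,0,
0.0102,-0.0077,-0.0077,-0.00,-1.15,-0.01,0,
0.0100,-0.0077,-0.0079,-0.00,-1.15,-0.01,0,
0.0099,-0.0077,-0.0081,-0.00,-1.15,-0.01,0,
0.0097,-0.0077,-0.0083,-0.00,-1.15,-0.01,0,
--
per-row mm 16.764315959868185 deg 0.9999999999999994
0.0102,0.0006,0.0133,0.00,-1.00,-0.00,0,
0.0104,0.0006,0.0131,0.00,-1.00,-0.00,0,
0.0106,0.0006,0.0130,0.00,-1.00,-0.00,0,
0.0108,0.0006,0.0128,0.00,-1.00,-0.00,0,
0.0111,0.0006,0.0126,0.00,-1.00,-0.00,0,
--
per-row mm 13.00000000000001 deg 1.3113762899726813e-15
-0.0079,0.0042,0.0094,0.00,0.00,-0.00,0,
-0.0079,0.0042,0.0094,0.00,0.00,-0.00,0,
-0.0079,0.0042,0.0094,0.00,0.00,-0.00,0,
-0.0079,0.0042,0.0094,0.00,0.00,-0.00,0,
-0.0079,0.0042,0.0094,0.00,0.00,-0.00,0,
--
```

Request:
send_rows(rows=[0.01,-0.0077,-0.0078,0,-1.15,0,0,0.01,-0.0077,-0.0078,0,-1.15,0,0,0.01,-0.0077,-0.0079,0,-1.15,0,0,0.01,-0.0077,-0.008,0,-1.15,0,0,0.01,-0.0077,-0.0083,0,-1.15,0,0])

```text
clock: 6.23
position: [0.5008, -0.194, 0.249]
orientation: [[-0.689, 0.248, 0.681], [0.177, 0.969, -0.174], [-0.703, 0.0, -0.711]]
force: [-0.6, -0.9, -0.5]
grip_width: 0.0009
grasp_force: 0.0
```

Request:
send_rows(rows=[0.0102,0.0006,0.0133,0,-1,0,0,0.0104,0.0006,0.0131,0,-1,0,0,0.0106,0.0006,0.013,0,-1,0,0,0.0108,0.0006,0.0128,0,-1,0,0,0.011,0.0006,0.0126,0,-1,0,0])

```text
clock: 6.65
position: [0.512, -0.194, 0.1654]
orientation: [[-0.627, 0.249, 0.738], [0.162, 0.968, -0.19], [-0.762, 0.0, -0.647]]
force: [-0.4, -0.3, 0.2]
grip_width: 0.0001
grasp_force: 0.0
```

```bash
python3 - <<'E'
from k import *
st();print(tip())
s=ptip((.005,-.08,.19),50,-.25,5)
s=ptip((.05,-.08,.205),50,-.25,5,start=s)
s=ptip((.1,-.08,.20),50,-.25,5,start=s)
E
```

```text
t 6.65 inc [-0.0444 -0.091   0.1654] w [ 0.512  -0.194   0.1654] pitch 49.7 yaw -0.252 F [-0.4 -0.3  0.2] q [-0.71 -0.57  2.18  0.49  0.79 -2.24]
[-0.0657 -0.0805  0.184 ]
per-row mm 14.209484304311705 deg 0.06933651012672289
-0.0096,0.0047,0.0094,-0.02,-0.06,-0.02,0,
-0.0096,0.0047,0.0094,-0.02,-0.06,-0.02,0,
-0.0096,0.0047,0.0094,-0.02,-0.06,-0.02,0,
-0.0095,0.0047,0.0094,-0.02,-0.06,-0.02,0,
-0.0095,0.0047,0.0094,-0.02,-0.06,-0.02,0,
--
per-row mm 9.486832980505119 deg 1.3113762899726813e-15
-0.0078,0.0029,0.0046,0.00,0.00,-0.00,0,
-0.0078,0.0029,0.0046,0.00,0.00,-0.00,0,
-0.0078,0.0029,0.0046,0.00,0.00,-0.00,0,
-0.0078,0.0029,0.0046,0.00,0.00,-0.00,0,
-0.0078,0.0029,0.0046,0.00,0.00,-0.00,0,
--
per-row mm 10.049875621120917 deg 1.3113762899726813e-15
-0.0053,0.0032,0.0079,0.00,0.00,-0.00,0,
-0.0053,0.0032,0.0079,0.00,0.00,-0.00,0,
-0.0053,0.0032,0.0079,0.00,0.00,-0.00,0,
-0.0053,0.0032,0.0079,0.00,0.00,-0.00,0,
-0.0053,0.0032,0.0079,0.00,0.00,-0.00,0,
--
```

Request:
send_rows(rows=[-0.0096,0.0047,0.0094,0,0,0,0,-0.0096,0.0047,0.0094,0,0,0,0,-0.0096,0.0047,0.0094,0,0,0,0,-0.0096,0.0047,0.0094,0,0,0,0,-0.0096,0.0047,0.0094,0,0,0,0])

```text
clock: 7.07
position: [0.5835, -0.1874, 0.1719]
orientation: [[-0.627, 0.249, 0.738], [0.162, 0.969, -0.189], [-0.762, 0.001, -0.648]]
force: [-0.2, 0.4, -0.1]
grip_width: 0.0009
grasp_force: 0.0
```

Request:
send_rows(rows=[-0.0078,0.0029,0.0046,0,0,0,0,-0.0078,0.0029,0.0046,0,0,0,0,-0.0078,0.0029,0.0046,0,0,0,0,-0.0078,0.0029,0.0046,0,0,0,0,-0.0078,0.0029,0.0046,0,0,0,0])

```text
clock: 7.48
position: [0.6266, -0.1835, 0.1835]
orientation: [[-0.633, 0.248, 0.734], [0.163, 0.969, -0.187], [-0.757, 0.002, -0.653]]
force: [-9.0, 0.5, 1.7]
grip_width: 0.0008
grasp_force: 3.7
```

```bash
python3 - <<'E'
from k import *
st();print(tip())
s=ptip((.09,-.08,.20),50,-.25,5)
E
```

```text
t 7.48 inc [ 0.0706 -0.0895  0.1835] w [ 0.6266 -0.1835  0.1835] pitch 49.2 yaw -0.25 F [-9.   0.5  1.7] q [-0.47 -0.29  1.96  0.28  0.64 -1.94]
[ 0.0495 -0.0791  0.2023]
per-row mm 8.160607907469075 deg 0.1614206499632526
-0.0048,0.0024,0.0061,0.01,-0.16,-0.02,0,
-0.0048,0.0024,0.0062,0.01,-0.16,-0.02,0,
-0.0047,0.0024,0.0062,0.01,-0.16,-0.02,0,
-0.0047,0.0024,0.0062,0.01,-0.16,-0.02,0,
-0.0047,0.0024,0.0062,0.01,-0.16,-0.02,0,
--
```

Pushing works (9 N). Continue to the stop.

Request:
send_rows(rows=[-0.0048,0.0024,0.0062,0,0,0,0,-0.0048,0.0024,0.0062,0,0,0,0,-0.0048,0.0024,0.0062,0,0,0,0,-0.0048,0.0024,0.0062,0,0,0,0,-0.0048,0.0024,0.0062,0,0,0,0])

```text
clock: 7.9
position: [0.6687, -0.1817, 0.184]
orientation: [[-0.629, 0.248, 0.737], [0.163, 0.969, -0.187], [-0.76, 0.002, -0.65]]
force: [-6.2, 2.8, 2.6]
grip_width: 0.0002
grasp_force: 3.2
```

```bash
python3 - <<'E'
from k import *
st();print(tip())
s=ptip((.107,-.08,.195),50,-.25,5)
E
```

```text
t 7.9 inc [ 0.1128 -0.091   0.184 ] w [ 0.6687 -0.1817  0.184 ] pitch 49.5 yaw -0.251 F [-6.2  2.8  2.6] q [-0.42 -0.19  1.88  0.23  0.61 -1.87]
[ 0.0916 -0.0806  0.2028]
per-row mm 3.4696802227159917 deg 0.11073306234857883
-0.0007,0.0011,0.0032,0.01,-0.11,-0.02,0,
-0.0007,0.0011,0.0032,0.01,-0.11,-0.02,0,
-0.0007,0.0011,0.0032,0.01,-0.11,-0.02,0,
-0.0007,0.0011,0.0032,0.01,-0.11,-0.02,0,
-0.0007,0.0011,0.0032,0.01,-0.11,-0.02,0,
--
```

Request:
send_rows(rows=[-0.0007,0.0011,0.0032,0,0,0,0,-0.0007,0.0011,0.0032,0,0,0,0,-0.0007,0.0011,0.0032,0,0,0,0,-0.0007,0.0011,0.0032,0,0,0,0,-0.0007,0.0011,0.0032,0,0,0,0])

```text
clock: 8.32
position: [0.6845, -0.181, 0.1789]
orientation: [[-0.627, 0.249, 0.739], [0.161, 0.969, -0.189], [-0.763, 0.0, -0.647]]
force: [-40.0, 3.7, 24.3]
grip_width: 0.0007
grasp_force: 21.9
```

```bash
python3 - <<'E'
from k import *
st();print(tip())
s=ptip((.119,-.08,.195),50,-.25,5)
E
```

```text
t 8.32 inc [ 0.1285 -0.0916  0.1789] w [ 0.6845 -0.181   0.1789] pitch 49.7 yaw -0.251 F [-40.    3.7  24.3] q [-0.4  -0.15  1.86  0.21  0.58 -1.84]
[ 0.1073 -0.0812  0.1975]
per-row mm 2.428603278948719 deg 0.06401790815894531
-0.0010,0.0010,0.0020,-0.01,-0.06,-0.01,0,
-0.0010,0.0010,0.0020,-0.01,-0.06,-0.01,0,
-0.0010,0.0010,0.0020,-0.01,-0.06,-0.01,0,
-0.0010,0.0010,0.0020,-0.01,-0.06,-0.01,0,
-0.0010,0.0010,0.0020,-0.01,-0.06,-0.01,0,
--
```

```bash
python3 - <<'E'
from k import *
s=ptip((-.02,-.07,.22),50,-.25,5)
E
```

```text
per-row mm 25.924900330286643 deg 0.06401790815894531
0.0126,-0.0061,-0.0218,-0.01,-0.06,-0.01,0,
0.0126,-0.0061,-0.0218,-0.01,-0.06,-0.01,0,
0.0125,-0.0061,-0.0218,-0.01,-0.06,-0.01,0,
0.0125,-0.0061,-0.0219,-0.01,-0.06,-0.01,0,
0.0125,-0.0061,-0.0219,-0.01,-0.06,-0.01,0,
--
```

Request:
send_rows(rows=[0.0125,-0.006,-0.0218,0,0,0,0,0.0125,-0.006,-0.0218,0,0,0,0,0.0125,-0.006,-0.0218,0,0,0,0,0.0125,-0.006,-0.0218,0,0,0,0,0.0125,-0.006,-0.0218,0,0,0,0])

```text
clock: 8.73
position: [0.5559, -0.1783, 0.1992]
orientation: [[-0.629, 0.248, 0.737], [0.162, 0.969, -0.187], [-0.76, 0.002, -0.65]]
force: [-0.5, -0.2, 0.1]
grip_width: 0.0004
grasp_force: 0.0
```

```bash
python3 - <<'E'
from k import *
st();print(tip())
p,d=r.snapshot("scene");cv2.imwrite("pics/s6.png",cv2.resize(p[80:230,150:310,::-1],None,fx=4,fy=4,interpolation=cv2.INTER_CUBIC))
for v in range(140,215,6): print(v,[tuple(toinc(pd("scene",u,v,d[v,u])).round(3).tolist()) for u in (180,190,205)])
kp=np.load("kp.npy");q=r.observe()["qpos"]
for y in (.185,.08,-.03): print(ik(ktip((-.01,y,.09),30,-.1),30,-.1,q,kp))
s=ptip((-.04,.08,.22),38,-.15,5)
s=ptip((-.01,.185,.18),30,-.1,5,start=s)
s=ptip((-.01,.185,.09),30,-.1,5,start=s)
E
```

```text
t 8.73 inc [ 0.0006 -0.0788  0.1992] w [ 0.5559 -0.1783  0.1992] pitch 49.5 yaw -0.25 F [-0.5 -0.2  0.1] q [-0.56 -0.49  2.06  0.35  0.76 -2.04]
[-0.0207 -0.0684  0.2179]
140 [(-0.417, -0.264, -0.0), (-0.426, -0.225, -0.002), (-0.03, -0.054, 0.236)]
146 [(-0.374, -0.252, -0.002), (-0.379, -0.213, -0.002), (-0.028, -0.056, 0.217)]
152 [(-0.328, -0.24, -0.001), (-0.337, -0.202, -0.004), (-0.34, -0.143, -0.002)]
158 [(0.134, -0.079, 0.276), (0.132, -0.054, 0.277), (0.134, -0.014, 0.281)]
164 [(0.13, -0.083, 0.255), (0.131, -0.056, 0.258), (0.128, -0.017, 0.259)]
170 [(0.128, -0.086, 0.235), (0.126, -0.059, 0.236), (0.127, -0.019, 0.239)]
176 [(0.167, -0.074, 0.244), (0.167, -0.048, 0.246), (0.12, -0.022, 0.216)]
182 [(0.117, -0.094, 0.188), (0.116, -0.067, 0.19), (0.114, -0.026, 0.191)]
188 [(0.11, -0.099, 0.162), (0.113, -0.07, 0.166), (0.113, -0.028, 0.17)]
194 [(0.104, -0.104, 0.136), (0.103, -0.076, 0.137), (0.106, -0.031, 0.144)]
200 [(0.085, -0.114, 0.098), (0.097, -0.08, 0.111), (0.096, -0.036, 0.114)]
206 [(0.089, -0.115, 0.079), (0.089, -0.085, 0.082), (0.087, -0.04, 0.084)]
21
[... 341 characters left out ...]
0273,-0.0099,-0.80,2.31,-0.84,0,
0.0094,0.0276,-0.0092,-0.80,2.31,-0.84,0,
0.0093,0.0279,-0.0084,-0.80,2.31,-0.84,0,
0.0093,0.0281,-0.0077,-0.80,2.31,-0.84,0,
0.0091,0.0283,-0.0069,-0.80,2.31,-0.84,0,
--
per-row mm 23.560618682761213 deg 1.6993372549588321
0.0049,0.0220,0.0070,-0.32,1.60,-0.48,0,
0.0045,0.0220,0.0072,-0.32,1.60,-0.48,0,
0.0041,0.0220,0.0074,-0.32,1.60,-0.48,0,
0.0037,0.0220,0.0077,-0.32,1.60,-0.48,0,
0.0033,0.0219,0.0079,-0.32,1.60,-0.48,0,
--
per-row mm 17.999999999999996 deg 0.0
0.0090,0.0000,0.0156,0.00,0.00,0.00,0,
0.0090,0.0000,0.0156,0.00,0.00,0.00,0,
0.0090,0.0000,0.0156,0.00,0.00,0.00,0,
0.0090,0.0000,0.0156,0.00,0.00,0.00,0,
0.0090,0.0000,0.0156,0.00,0.00,0.00,0,
--
```

View pics/s6.png

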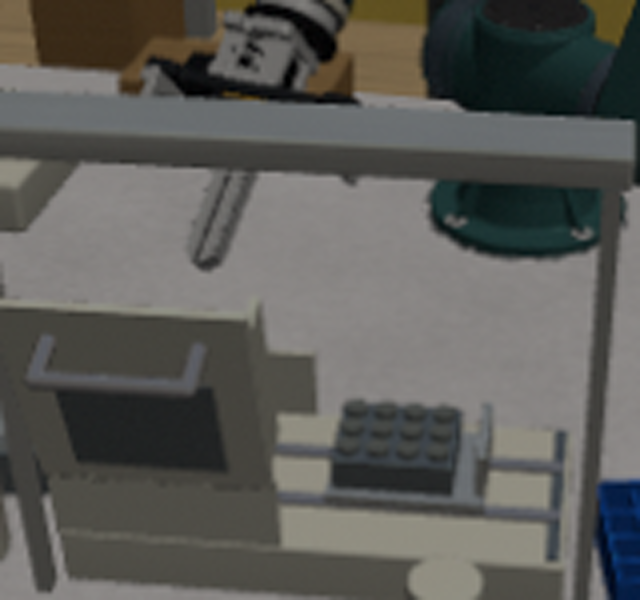

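The lid is at about 103°, on its stop. The carrier is untouched with its push plate at crop (484,440). Next I move to its outer side.

Request:
send_rows(rows=[0.0094,0.0273,-0.0099,-0.8,2.3,-0.8,0,0.0094,0.0276,-0.0092,-0.8,2.3,-0.8,0,0.0093,0.0279,-0.0084,-0.8,2.3,-0.8,0,0.0093,0.0281,-0.0077,-0.8,2.3,-0.8,0,0.0091,0.0283,-0.0069,-0.8,2.3,-0.8,0])

```text
clock: 9.2
position: [0.5243, -0.0283, 0.1969]
orientation: [[-0.779, 0.152, 0.609], [0.123, 0.988, -0.09], [-0.615, 0.005, -0.788]]
force: [0.6, 0.2, 0.8]
grip_width: 0.0003
grasp_force: 0.0
```

Request:
send_rows(rows=[0.0049,0.022,0.007,-0.3,1.6,-0.5,0,0.0045,0.022,0.0072,-0.3,1.6,-0.5,0,0.0041,0.022,0.0074,-0.3,1.6,-0.5,0,0.0037,0.022,0.0077,-0.3,1.6,-0.5,0,0.0033,0.022,0.0079,-0.3,1.6,-0.5,0])

```text
clock: 9.62
position: [0.5438, 0.081, 0.1541]
orientation: [[-0.862, 0.1, 0.497], [0.088, 0.995, -0.047], [-0.499, 0.003, -0.866]]
force: [0.3, 0.0, 0.4]
grip_width: 0.0005
grasp_force: 0.0
```

```bash
python3 - <<'E'
from k import *
st();print(tip())
p,d=r.snapshot("scene")
for u in range(262,280,2): print(u,[tuple(toinc(pd("scene",u,v,d[v,u])).round(3).tolist()) for v in (184,190,196,200)])
s=ptip((-.01,.182,.09),30,-.1,5)
s=ptip((-.01,.160,.09),30,-.1,5,start=s)
E
```

```text
t 9.62 inc [0.0091 0.1807 0.1541] w [0.5438 0.081  0.1541] pitch 30.0 yaw -0.1 F [0.3 0.  0.4] q [ 0.12 -0.31  1.87 -0.12  1.07 -1.32]
[-0.006   0.1864  0.1796]
262 [(-0.018, 0.115, 0.101), (0.006, 0.118, 0.096), (0.035, 0.121, 0.096), (0.039, 0.121, 0.084)]
264 [(-0.024, 0.12, 0.097), (-0.013, 0.122, 0.081), (-0.002, 0.123, 0.067), (0.018, 0.125, 0.067)]
266 [(-0.16, 0.115, -0.003), (-0.033, 0.126, 0.067), (-0.003, 0.129, 0.067), (0.016, 0.131, 0.066)]
268 [(-0.16, 0.122, -0.003), (-0.031, 0.133, 0.07), (0.034, 0.138, 0.096), (0.035, 0.139, 0.083)]
270 [(-0.018, 0.139, 0.103), (0.015, 0.142, 0.105), (0.034, 0.144, 0.097), (0.036, 0.145, 0.083)]
272 [(-0.013, 0.146, 0.107), (-0.023, 0.146, 0.077), (-0.024, 0.146, 0.052), (-0.006, 0.148, 0.051)]
274 [(-0.165, 0.142, -0.004), (-0.059, 0.15, 0.05), (-0.029, 0.152, 0.049), (-0.011, 0.154, 0.047)]
276 [(-0.159, 0.15, 0.001), (-0.063, 0.156, 0.047), (-0.021, 0.159, 0.056), (-0.012, 0.16, 0.047)]
278 [(-0.163, 0.157, -0.002), (-0.064, 0.162, 0.047), (-0.026, 0.165, 0.052), (-0.011, 0.166, 0.048)]
per-row mm 17.677985257654107 deg 0.08301253990735134
0.0093,-0.0017,0.0149,0.07,-0.04,-0.01,0,
0.0093,-0.0017,0.0149,0.07,-0.04,-0.01,0,
0.0093,-0.0017,0.0149,0.07,-0.04,-0.01,0,
0.0093,-0.0016,0.0149,0.07,-0.04,-0.01,0,
0.0093,-0.0016,0.0149,0.07,-0.04,-0.01,0,
--
per-row mm 4.4 deg 0.0
-0.0007,-0.0043,0.0004,0.00,0.00,0.00,0,
-0.0007,-0.0043,0.0004,0.00,0.00,0.00,0,
-0.0007,-0.0043,0.0004,0.00,0.00,0.00,0,
-0.0007,-0.0043,0.0004,0.00,0.00,0.00,0,
-0.0007,-0.0043,0.0004,0.00,0.00,0.00,0,
--
```

Request:
send_rows(rows=[0.0093,-0.0017,0.0149,0,0,0,0,0.0093,-0.0017,0.0149,0,0,0,0,0.0093,-0.0017,0.0149,0,0,0,0,0.0093,-0.0017,0.0149,0,0,0,0,0.0093,-0.0017,0.0149,0,0,0,0])

```text
clock: 10.08
position: [0.5397, 0.0713, 0.0657]
orientation: [[-0.861, 0.101, 0.498], [0.089, 0.995, -0.048], [-0.5, 0.003, -0.866]]
force: [0.8, -0.6, -0.9]
grip_width: 0.0007
grasp_force: 0.0
```

Request:
send_rows(rows=[-0.0007,-0.0043,0.0004,0,0,0,0,-0.0007,-0.0043,0.0004,0,0,0,0,-0.0007,-0.0043,0.0004,0,0,0,0,-0.0007,-0.0043,0.0004,0,0,0,0,-0.0007,-0.0043,0.0004,0,0,0,0])

```text
clock: 10.5
position: [0.5423, 0.0498, 0.0673]
orientation: [[-0.861, 0.101, 0.498], [0.089, 0.995, -0.047], [-0.501, 0.004, -0.866]]
force: [0.1, 1.8, 1.7]
grip_width: 0.0006
grasp_force: 1.0
```

```bash
python3 - <<'E'
from k import *
st();print(tip())
s=ptip((-.01,.09,.09),30,-.1,5)
s=ptip((-.01,.02,.09),30,-.1,5,start=s)
E
```

```text
t 10.5 inc [0.005  0.1497 0.0673] w [0.5423 0.0498 0.0673] pitch 30.0 yaw -0.101 F [0.1 1.8 1.7] q [ 0.03 -0.27  2.02 -0.08  0.88 -1.4 ]
[-0.0101  0.1554  0.0928]
per-row mm 13.104371231067418 deg 0.044379936931856344
-0.0018,-0.0129,0.0016,0.03,0.01,-0.03,0,
-0.0018,-0.0129,0.0016,0.03,0.01,-0.03,0,
-0.0018,-0.0129,0.0016,0.03,0.01,-0.03,0,
-0.0018,-0.0129,0.0016,0.03,0.01,-0.03,0,
-0.0018,-0.0129,0.0016,0.03,0.01,-0.03,0,
--
per-row mm 13.999999999999998 deg 0.0
-0.0022,-0.0138,0.0012,0.00,0.00,0.00,0,
-0.0022,-0.0138,0.0012,0.00,0.00,0.00,0,
-0.0022,-0.0138,0.0012,0.00,0.00,0.00,0,
-0.0022,-0.0138,0.0012,0.00,0.00,0.00,0,
-0.0022,-0.0138,0.0012,0.00,0.00,0.00,0,
--
```

Request:
send_rows(rows=[-0.0018,-0.0129,0.0016,0,0,0,0,-0.0018,-0.0129,0.0016,0,0,0,0,-0.0018,-0.0129,0.0016,0,0,0,0,-0.0018,-0.0129,0.0016,0,0,0,0,-0.0018,-0.0129,0.0016,0,0,0,0])

```text
clock: 10.92
position: [0.5477, -0.0159, 0.0649]
orientation: [[-0.861, 0.1, 0.499], [0.089, 0.995, -0.048], [-0.501, 0.003, -0.865]]
force: [-0.5, 2.8, 1.8]
grip_width: 0.0008
grasp_force: 1.4
```

Request:
send_rows(rows=[-0.0022,-0.0138,0.0012,0,0,0,0,-0.0022,-0.0138,0.0012,0,0,0,0,-0.0022,-0.0138,0.0012,0,0,0,0,-0.0022,-0.0138,0.0012,0,0,0,0,-0.0022,-0.0138,0.0012,0,0,0,0])

```text
clock: 11.33
position: [0.5531, -0.086, 0.0647]
orientation: [[-0.861, 0.101, 0.499], [0.089, 0.995, -0.048], [-0.501, 0.003, -0.865]]
force: [2.1, 2.8, 0.2]
grip_width: 0.0002
grasp_force: 1.4
```

```bash
python3 - <<'E'
from k import *
st();print(tip())
p,d=r.snapshot("scene")
s=ptip((-.01,.003,.09),30,-.1,5)
s=ptip((-.01,-.007,.09),30,-.1,5,start=s)
E
```

```text
t 11.33 inc [0.0051 0.0135 0.0647] w [ 0.5531 -0.086   0.0647] pitch 30.1 yaw -0.101 F [2.1 2.8 0.2] q [-0.34 -0.24  2.    0.16  0.88 -1.88]
[-0.0101  0.0192  0.0902]
per-row mm 2.74147937164135 deg 0.03164097411528216
-0.0004,-0.0027,0.0003,-0.01,0.01,-0.03,0,
-0.0004,-0.0027,0.0003,-0.01,0.01,-0.03,0,
-0.0004,-0.0027,0.0003,-0.01,0.01,-0.03,0,
-0.0004,-0.0027,0.0003,-0.01,0.01,-0.03,0,
-0.0004,-0.0027,0.0003,-0.01,0.01,-0.03,0,
--
per-row mm 2.0 deg 0.0
-0.0003,-0.0020,0.0002,0.00,0.00,0.00,0,
-0.0003,-0.0020,0.0002,0.00,0.00,0.00,0,
-0.0003,-0.0020,0.0002,0.00,0.00,0.00,0,
-0.0003,-0.0020,0.0002,0.00,0.00,0.00,0,
-0.0003,-0.0020,0.0002,0.00,0.00,0.00,0,
--
```

Request:
send_rows(rows=[-0.0004,-0.0027,0.0003,0,0,0,0,-0.0004,-0.0027,0.0003,0,0,0,0,-0.0004,-0.0027,0.0003,0,0,0,0,-0.0004,-0.0027,0.0003,0,0,0,0,-0.0004,-0.0027,0.0003,0,0,0,0])

```text
clock: 11.8
position: [0.5529, -0.0986, 0.0625]
orientation: [[-0.863, 0.1, 0.496], [0.088, 0.995, -0.048], [-0.498, 0.003, -0.867]]
force: [-0.6, 0.9, 1.8]
grip_width: 0.0005
grasp_force: 0.9
```

Request:
send_rows(rows=[-0.0003,-0.002,0.0002,0,0,0,0,-0.0003,-0.002,0.0002,0,0,0,0,-0.0003,-0.002,0.0002,0,0,0,0,0,0,0,0,0,0,0,0,0,0,0,0,0,0])

```text
clock: 12.22
position: [0.5533, -0.1033, 0.0623]
orientation: [[-0.863, 0.099, 0.495], [0.089, 0.995, -0.045], [-0.497, 0.006, -0.868]]
force: [-1.4, 6.9, 3.6]
grip_width: 0.0004
grasp_force: 3.4
```

```bash
python3 - <<'E'
from k import *
st();print(tip())
E
```

```text
t 12.22 inc [ 0.0039 -0.0037  0.0623] w [ 0.5533 -0.1033  0.0623] pitch 29.8 yaw -0.1 F [-1.4  6.9  3.6] q [-0.38 -0.23  1.99  0.19  0.88 -1.94]
[-0.0111  0.0019  0.0879]
```

Request:
send_rows(rows=[-0.0002,-0.001,0,0,0,0,0,-0.0002,-0.001,0,0,0,0,0,-0.0002,-0.001,0,0,0,0,0,0,0,0,0,0,0,0,0,0,0,0,0,0,0])

```text
clock: 12.63
position: [0.5535, -0.1063, 0.0624]
orientation: [[-0.863, 0.099, 0.495], [0.089, 0.995, -0.045], [-0.497, 0.005, -0.868]]
force: [0.4, 6.9, 2.8]
grip_width: 0.0004
grasp_force: 3.0
```

Request:
send_rows(rows=[-0.0002,-0.001,0,0,0,0,0,-0.0002,-0.001,0,0,0,0,0,-0.0002,-0.001,0,0,0,0,0,0,0,0,0,0,0,0,0,0,0,0,0,0,0])

```text
clock: 13.05
position: [0.5536, -0.1111, 0.0625]
orientation: [[-0.863, 0.101, 0.495], [0.088, 0.995, -0.048], [-0.497, 0.002, -0.868]]
force: [1.7, 2.7, -0.7]
grip_width: 0.0005
grasp_force: 1.1
```

```bash
python3 - <<'E'
from k import *
st();print(tip())
E
```

```text
t 13.05 inc [ 0.0036 -0.0115  0.0625] w [ 0.5536 -0.1111  0.0625] pitch 29.8 yaw -0.101 F [ 1.7  2.7 -0.7] q [-0.4  -0.22  1.99  0.19  0.88 -1.96]
[-0.0114 -0.0058  0.088 ]
```

Request:
send_rows(rows=[-0.0002,-0.001,0,0,0,0,0,-0.0002,-0.001,0,0,0,0,0,0,0,0,0,0,0,0,0,0,0,0,0,0,0,0,0,0,0,0,0,0])

```text
clock: 13.47
position: [0.5536, -0.1136, 0.0627]
orientation: [[-0.863, 0.101, 0.495], [0.089, 0.995, -0.049], [-0.497, 0.002, -0.868]]
force: [0.3, 1.1, 0.4]
grip_width: 0.0004
grasp_force: 0.3
```

```bash
python3 - <<'E'
from k import *
st();print(tip())
p,d=r.snapshot("top");cv2.imwrite("pics/t7.png",cv2.resize(p[140:250,200:380,::-1],None,fx=4.4,fy=4.4,interpolation=cv2.INTER_CUBIC))
E
```

```text
t 13.47 inc [ 0.0034 -0.0141  0.0627] w [ 0.5536 -0.1136  0.0627] pitch 29.8 yaw -0.101 F [0.3 1.1 0.4] q [-0.41 -0.22  1.99  0.2   0.88 -1.96]
[-0.0116 -0.0083  0.0883]
```

View pics/t7.png

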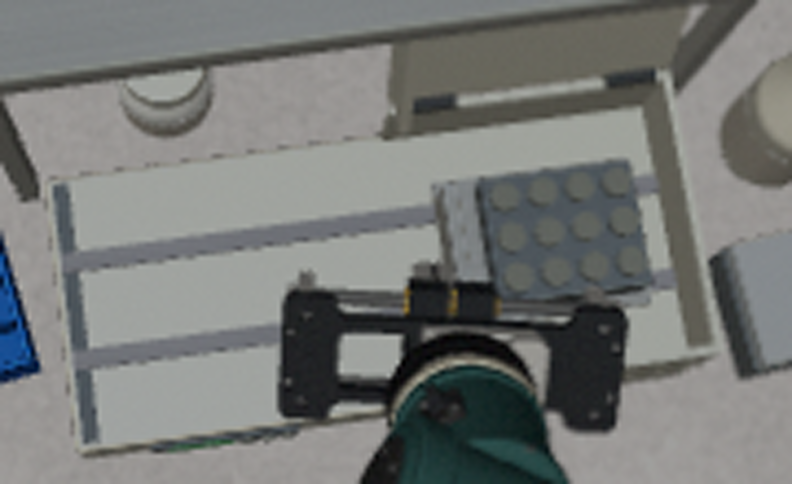

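The carrier is inside the chamber, plate near crop (440,230), with the gripper just left of it. The force fell past the hump, so I nudge it further while watching the force.

Request:
send_rows(rows=[-0.0002,-0.001,0,0,0,0,0,-0.0002,-0.001,0,0,0,0,0,0,0,0,0,0,0,0,0,0,0,0,0,0,0,0,0,0,0,0,0,0])

```text
clock: 13.93
position: [0.5538, -0.1152, 0.0629]
orientation: [[-0.863, 0.101, 0.495], [0.089, 0.995, -0.048], [-0.497, 0.002, -0.868]]
force: [-0.4, 1.4, -0.9]
grip_width: 0.0005
grasp_force: 0.6
```

Request:
send_rows(rows=[-0.0002,-0.001,0,0,0,0,0,-0.0002,-0.001,0,0,0,0,0,0,0,0,0,0,0,0,0,0,0,0,0,0,0,0,0,0,0,0,0,0])

```text
clock: 14.35
position: [0.5539, -0.1168, 0.063]
orientation: [[-0.863, 0.1, 0.495], [0.089, 0.995, -0.047], [-0.497, 0.003, -0.868]]
force: [-0.7, 2.4, -1.0]
grip_width: 0.0008
grasp_force: 1.7
```

```bash
python3 - <<'E'
from k import *
st();print(tip())
p,d=r.snapshot("scene")
s=r.observe();R=np.array(s["orientation"]);x=np.array(s["position"])
A=np.array([[u,v,*toinc(pd("scene",u,v,d[v,u]))] for v in range(140,215) for u in range(195,260) if d[v,u]>0])
m=(A[:,4]>.088)&(A[:,4]<.1085)&(abs(A[:,2])<.045)&(A[:,3]<.06)
h,e=np.histogram(A[m][:,3],bins=np.arange(-.16,.06,.004));print([(round(b,3),int(c)) for c,b in zip(h,e) if c])
E
```

```text
t 14.35 inc [ 0.0034 -0.0173  0.063 ] w [ 0.5539 -0.1168  0.063 ] pitch 29.8 yaw -0.101 F [-0.7  2.4 -1. ] q [-0.41 -0.22  1.98  0.2   0.89 -1.97]
[-0.0116 -0.0116  0.0885]Traceback (most recent call last):
  File "<stdin>", line 5, in <module>
  File "h.py", line 12, in pd
    d,T=ray(n,u,v);return T[:3,3]+T[:3,:3]@(d*dep)
        ~~~^^^^^^^
  File "h.py", line 4, in ray
    m=r.camera_model(n);K=m["mtx"];k=m["k1"]
ValueError: time passes only in moves, steps and waits
```

Request:
send_rows(rows=[-0.0002,-0.001,0,0,0,0,0,-0.0001,-0.0005,0,0,0,0,0,0,0,0,0,0,0,0,0,0,0,0,0,0,0,0,0,0,0,0,0,0])

```text
clock: 14.82
position: [0.5539, -0.1174, 0.063]
orientation: [[-0.864, 0.1, 0.494], [0.089, 0.995, -0.046], [-0.496, 0.005, -0.868]]
force: [-0.7, 6.6, -0.6]
grip_width: 0.0004
grasp_force: 3.2
```

```bash
python3 - <<'E'
from k import *
st();print(tip(),r.observe()["grasp_force"])
m=r.camera_model("top")
p,d=r.snapshot("top");cv2.imwrite("pics/t8.png",cv2.resize(p[160:230,280:360,::-1],None,fx=8,fy=8,interpolation=cv2.INTER_CUBIC))
for n,P in dict(wallR=(0,-.165,.11),capEndExp=(0,-.085,.104),plateOut=(.03,-.025,.108),plateIn=(.03,-.033,.108),sledR=(.04,-.145,.07)).items():
    u,v=proj("top",inc(P));print(n,(u-280)*8+4,(v-160)*8+4)
E
```

```text
t 14.82 inc [ 0.0034 -0.0179  0.063 ] w [ 0.5539 -0.1174  0.063 ] pitch 29.8 yaw -0.1 F [-0.7  6.6 -0.6] q [-0.42 -0.22  1.98  0.21  0.89 -1.98]
[-0.0116 -0.0122  0.0885] 3.1743662897497416
wallR 615.5666530178482 233.28202026207032
capEndExp 369.25243921616857 268.6059570326411
plateOut 172.46432243995196 198.81105625993678
plateIn 197.04239778023066 195.68604862571237
sledR 507.1343209861657 150.39295221322982
```

View pics/t8.png

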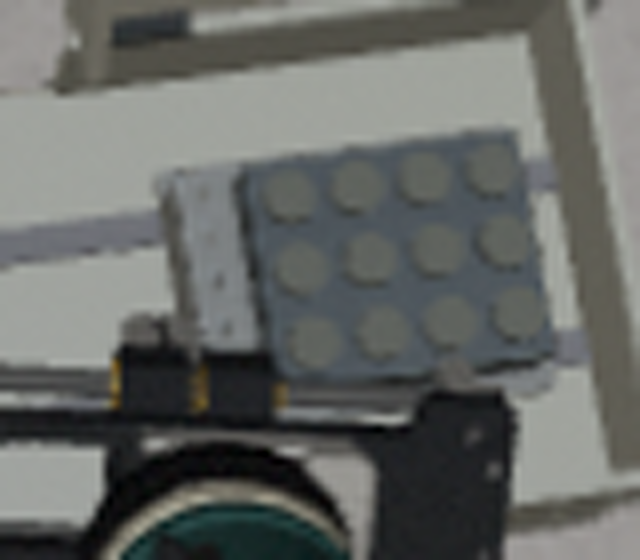

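The block sits in the chamber, plate outer edge at crop (165,195) against about 172 predicted for the station. The force rose sharply without motion, so it is latched. Now back off.

Request:
send_rows(rows=[0.0008,0.005,0,0,0,0,0,0.0015,0.01,0,0,0,0,0,0.0015,0.012,0,0,0,0,0,0.0015,0.012,0,0,0,0,0,0,0,0,0,0,0,0])

```text
clock: 15.28
position: [0.5542, -0.0789, 0.0619]
orientation: [[-0.862, 0.099, 0.497], [0.086, 0.995, -0.049], [-0.499, 0.001, -0.866]]
force: [0.2, -1.0, 0.9]
grip_width: 0.0004
grasp_force: 0.0
```

Request:
send_rows(rows=[0,0,-0.02,0,0,0,0,0,0,-0.03,0,0,0,0,0,0,-0.03,0,0,0,0,0,0,-0.03,0,0,0,0,0,0,0,0,0,0,0])

```text
clock: 15.7
position: [0.5017, -0.0765, 0.1655]
orientation: [[-0.856, 0.102, 0.507], [0.086, 0.995, -0.054], [-0.51, -0.003, -0.86]]
force: [0.3, 1.4, 0.9]
grip_width: 0.0002
grasp_force: 0.0
```

```bash
python3 - <<'E'
from k import *
st();print(tip())
p,d=r.snapshot("scene")
for u,v in ((190,158),(190,170),(190,194),(190,200)): print(toinc(pd("scene",u,v,d[v,u])).round(3))
q,e=r.snapshot("top")
c=cv2.resize(q[160:230,280:360,::-1],None,fx=8,fy=8,interpolation=cv2.INTER_CUBIC)
cv2.imwrite("pics/t9.png",c)
# plate outer edge: row profile across the plate top
for v in (184,187,190): print(v,[(u,int(q[v,u].mean()),*toinc(pd("top",u,v,e[v,u])).round(3).tolist()) for u in range(296,306)])
E
```

```text
t 15.7 inc [-0.0454  0.0271  0.1655] w [ 0.5017 -0.0765  0.1655] pitch 30.7 yaw -0.102 F [0.3 1.4 0.9] q [-0.36 -0.46  1.95  0.14  1.13 -1.86]
[-0.0608  0.033   0.1908]
[ 0.132 -0.054  0.277]
[ 0.127 -0.059  0.237]
[ 0.105 -0.075  0.139]
[ 0.097 -0.08   0.111]
184 [(296, 159, 0.045, -0.02, 0.048), (297, 160, 0.045, -0.023, 0.05), (298, 154, 0.043, -0.025, 0.055), (299, 122, 0.043, -0.028, 0.053), (300, 112, 0.039, -0.028, 0.072), (301, 92, 0.033, -0.027, 0.096), (302, 128, 0.031, -0.028, 0.108), (303, 129, 0.029, -0.029, 0.112), (304, 120, 0.03, -0.033, 0.108), (305, 97, 0.037, -0.041, 0.072)]
187 [(296, 117, 0.036, -0.018, 0.055), (297, 117, 0.036, -0.021, 0.052), (298, 116, 0.035, -0.024, 0.053), (299, 109, 0.035, -0.026, 0.054), (300, 76, 0.032, -0.027, 0.067), (301, 75, 0.027, -0.027, 0.087), (302, 86, 0.023, -0.027, 0.105), (303, 131, 0.022, -0.029, 0.11), (304, 130, 0.023, -0.032, 0.106), (305, 135, 0.021, -0.034, 0.11)]
190 [(296, 111, 0.028, -0.017, 0.053), (297, 97, 0.027, -0.02, 0.054), (298, 94, 0.026, -0.022, 0.058), (299, 113, 0.026, -0.024, 0.059), (300, 104, 0.027, -0.028, 0.052), (301, 79, 0.02, -0.026, 0.083), (302, 91, 0.017, -0.027, 0.098), (303, 128, 0.015, -0.028, 0.109), (304, 128, 0.013, -0.029, 0.113), (305, 121, 0.014, -0.033, 0.11)]
```

View pics/t9.png

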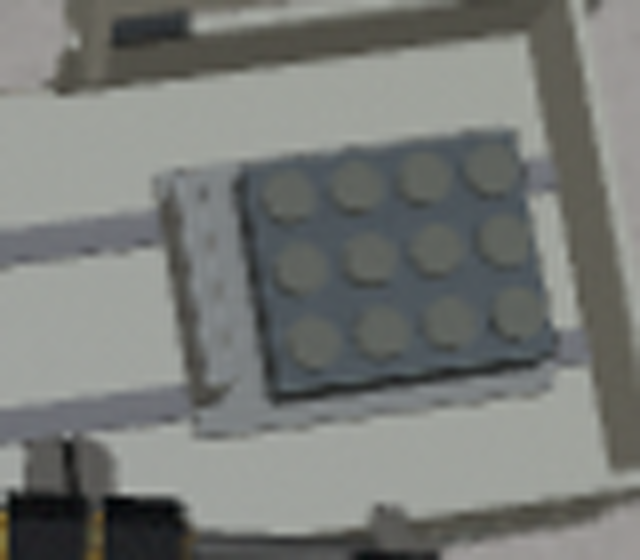

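The carrier stayed put (outer face at y ≈ -27 mm, as expected for the station), the lid is on its stop, and the fingers are clear.

```bash
python3 -c "
from cell import r
print(r.finish_job())"
```

```text
the job is handed in; nothing more can be done
None
```

I handed the job in with the lid open on its stop at about 1.79 rad, the carrier clicked into its station and the arm clear of everything; the hand-in returned no verdict.

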